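# Jack up the gear case and hold it

### The arm

A 6-joint arm with a two-finger parallel gripper is mounted at the origin on the work surface; the furniture and walls round the work are solid. World frame = base frame: x ahead of the robot, y to its left, z up, the work surface at z = 0. Lengths are in m, angles in rad, forces in N, time in s.
With the tool pointing down it reaches from about 0.3 to 1 m from the base axis. Payload 5.1 kg.
Tool frame: the origin (TCP) lies on the centre line of the jaws, within the pads' length; the fingertips stand 17 mm ahead of it and the grasp point (between the pads) lies 2 mm behind it; z points along the fingers, y is the direction in which the jaws open and shut (so a half turn about z gives the same grasp; the last joint's range is limited). The gripper opens to 95 mm and grips with 3 to 60 N. Pads are 20 mm wide; open, the fingers measure 119 mm over their backs; the gripper's body (75 mm by 180 mm) begins 59 mm behind the grasp point.
Start: joints at [1.162, 0.124, 1.65, -0, 1.367, -0.083], TCP at [0.208, 0.616, 0.232] pointing down, gripper open.
Joint ranges: [-2.61, 2.61], [-1.02, 2.33], [0.03, 2.71], [-1.35, 4.49], [0.32, 2.68], [-2.91, 2.91]. Speed limits (rad/s): [2.57, 2.57, 3.14, 3.14, 3.14, 3.14].

### API

Orientations are given as a unit quaternion [w, x, y, z].
In Python, from plant import robot gives the robot as it stands.
- The arm moves only by the tool drive_tool, never from a script. Its arguments are lists of equal length, an entry for each row: "xyz": the shift along the tool's x, y, z in cm, a list of three; "delta_rot": the turn, a rotation vector about the tool's x, y, z in rad, a list of three; "hand": the opening, from 0 (shut) to 1 (fully open). A call has 1 to 5 rows; each row shifts and turns the pose as measured when the row begins, along the tool's axes as they then stand; what a row does not reach is not made up. A row lasts 1/12 s, in which the tool goes at most 41.7 mm and 7.16 degrees, less where a joint would pass 70% of its speed; a pose out of reach is approached as far as the arm can. A call is refused whole if a number of a shift passes 4.17 or a number of a turn 0.125, either way. A call with a gripper value outside its range is refused whole. The fingers move at their own pace and stop on an object; the grip force is fixed at half the most. Time passes only in rows, so rows that do not move let the fingers close. It gives the time, the measured TCP pose, the force and the opening at its end, in the units of the state.
- robot.get_state(): the state, without advancing time (a new reading comes with each control period).
- robot.grab_frame(name): name is "scene" or "top"; returns a dict with "pixels" (384x512x3 uint8, red, green, blue), "fov_y" (degrees; the focal length in pixels is half the picture's height over the tangent of half this angle, whatever the lens; pixels are square), "cx", "cy" (the principal point, pixels), "position" and "orientation" of the camera in the world. Camera axes: x right, y down, z forward; pixel columns grow to the right and rows downward; lengths in m; the calibration is good to about 2 mm. A picture is of the moment at which its call begins. There is no depth.
- robot.close_job(): hands the job in, once; it reports no verdict.
Trained networks look in a picture, given as the dict that the camera call returned (one of the last four; its "shot" number tells which), for a name from the list of things; names that differ only in an ending like _2 or _b are one class to them, and where a whole thing is asked for, a point or a joint stands for the part that bears it (a point fixed in the world has none). Each returns a list of dicts, best first, with "conf" (0 to 1); they miss things now and then, are a little off and sometimes report something else, mostly with a low value. They report only what shows in the picture. A call takes as long as a camera call.
- robot.boxes_of(picture, label): "location" ([x, y, z] in m, in world coordinates, good to about 4 mm: the middle of the surface that is visible of it).
- robot.outline_of(picture, label): "mask" (384x512 bool, what is visible of it).
- robot.place_of(picture, label): "location" ([x, y, z] in m, in world coordinates, good to about 4 mm: a listed point, or the origin of a listed thing).
The state is a dict: "time": time; "joint_positions": joint angles; "qd": joint speeds; "joint_efforts": joint torques, N m; "ee_pos": TCP position; "orientation": TCP orientation; "ft_force": force on the tool from outside, world axes, zero at the start; "moment": the same for the moment, N m; "gripper_width": finger opening in m.
Only numpy, scipy, OpenCV 4.12 (cv2) and the standard library are available. Lean on these libraries where they do the work, as an engineer would, in place of code of your own. Each camera call takes 0.05 s, during which the arm holds its last target.

### The job

Close the open cover of the gear case first. Then set the small lever jack down on the bench with its saddle squarely under the case's lift point (the lug with the round pad and the raised arrowhead, not the wire eye), let go of it, and pump: press its handle fully down once so that the case lifts, let the handle come all the way back up, then press it fully down again and finish there, holding the handle down so that the jack carries the case, cover still shut. Leave the glass jar, mug, tape roll and big nut where they are.

Things in the scene. Friction and masses are not known exactly. Their poses are not given: they have to be found in the camera images.
- case_foot: Fixed foot of the gear case, a grey box 180 x 150 mm with open top, rim 141 mm above the bench (149 mm with the 8 mm cover shut, 153 mm over its raised middle). Origin on the bench under the middle of the case, z up; its -x side is the front, with the lift lug and beside it the wire tie-down eye (a loop of 10 mm bar that sticks out 40 mm, 100 mm above the bench); the hinges are at its +x side.
- case_bed (a joint): Tilt of the gear case on its rear trunnions, rad: 0 = resting on its foot, grows as its front is lifted; the axis lies 80 mm above the bench and 105 mm behind (+x of) the middle of the case, 250 mm behind the lift pad. Falls back by its own weight (about 4 to 8 N on the pad). The jack's full stroke gives about 0.09.
- case_lid (a joint): Opening of the case's flat cover, rad: 0 = shut, starts between 0.6 and 1.05, leaning up from its rear hinge. The hinge is stiff: the cover stays where it is left and needs 1 to 4 N at its free edge to be pushed down.
- lid_hinge (a point): Middle of the cover's hinge axis, at the rear rim, on the plane of the cover's underside.
- lid_edge (a point): Point on top of the cover, 160 mm from the hinge axis and 10 mm above its underside plane, midway across; the free edge is 20 mm further on. The cover is 156 mm wide. The point turns with the cover: its -x points from hinge to free edge, z out of the cover's top.
- lift_pad (a point): The lift point: a flat steel lug on the front of the case with a raised arrowhead on its top and a round steel pad of 48 mm diameter under it. Origin at the centre of the pad's underside, 85 mm above the bench, 145 mm in front of and 38 mm to the +y side of the middle of the case. The lug's free end lies 29 mm in front of the pad's centre, its top is 101 mm above the bench (side ribs up to 118 mm nearer the case); the case's front wall is 55 mm behind the pad's centre.
- jack: Loose lever jack of bare steel, about 0.85 kg. Origin on its underside, below the middle of its upright block; +x points to its saddle end, z up. Base plate 12 mm thick, from -170 to +115 mm in x, 84 mm wide in front and 50 mm wide in the tail under the handle. Upright block 56 mm long (x), 42 mm wide (y), top 93 mm above the bench: grip it across y. Saddle centre at x = +90 mm.
- jack_grip (a point): Grasp point of the jack: centre of its upright block, 60 mm above the jack's underside.
- jack_saddle: Round steel saddle of 36 mm diameter on the jack's ram, origin at the centre of its top: 65 mm above the jack's underside with the handle up, rising straight by 43 mm as the handle goes fully down.
- lever: The jack's steel handle bar with a flat rubber palm plate 50 x 60 mm, 14 mm thick, on its end; origin at the centre of the plate's top, z out of that top, x along the bar to the axle. With the handle up it lies 129 mm behind (-x of) and about 81 mm higher than jack_grip, leaning down toward the block by 0.40 rad; fully down 142 mm behind and about 24 mm below jack_grip (36 mm above the bench). It turns about an axle 20 mm ahead of and 10 mm above jack_grip.
- jack_handle (a joint): Handle stroke, rad: 0 = up (rest), 0.65 = fully down on its stop. A spring and the load push it back up; it takes about 2 N to start and 5 to 7 N at the palm plate to hold fully down with the case on the saddle. The saddle meets the pad at about 0.3.
- bolt_jar: Glass jar, 71 mm diameter, 102 mm high, a bystander; origin under its middle.
- mug: White mug, 88 mm wide, 95 mm high, a bystander; origin under its middle.
- duct_tape: Grey roll of tape lying flat, 99 mm diameter, 48 mm high, a bystander; origin under its middle.
- nut_m30: Big rusty nut, 51 mm wide, 24 mm high, a bystander; origin under its middle.

How it is judged:
By the outcome, as a careful person would: the job done as asked, in the order asked, and still so for the second after the job is handed in, while the arm keeps its last pose, push and grip.
It also fails if it takes over 72 s, if anything falls off the work surface, if the arm or the gripper's body presses on something with over 40 N, if the wrist force passes 120 N, or if a joint passes its speed limit or range.

## Working session

There is one attempt and no reset: what is moved stays moved. The work goes in short steps, Python scripts to look and compute and a tool call to move; the robot and the scene stay as the last step left them, time stands still between calls to the robot, and variables do not carry over. Pictures are saved under pics/ and viewed, and the job is handed in when it is done.

Besides the shell and the picture viewer there is one more tool, called after "Request:" as name(argument=value, ...), one argument or row to a line, values as JSON. drive_tool: Moves the arm, as the interface text tells. Its arguments: {"type":"object","properties":{"xyz":{"type":"array"},"delta_rot":{"type":"array"},"hand":{"type":"array"}},"required":["xyz","delta_rot","hand"]}

```bash
ls; mkdir -p pics
cat > h.py <<'E'
import numpy as np, cv2
from scipy.spatial.transform import Rotation as R
from plant import robot
def rot(q): return R.from_quat([q[1],q[2],q[3],q[0]])
def st():
    s=robot.get_state(); print('t',round(s['time'],3),'p',np.round(s['ee_pos'],4),'q',np.round(s['orientation'],4),'F',np.round(s['ft_force'],2),'w',round(s['gripper_width'],4)); print('j',np.round(s['joint_positions'],3)); return s
def shot(name,fn):
    f=robot.grab_frame(name); cv2.imwrite('pics/'+fn,cv2.cvtColor(f['pixels'],cv2.COLOR_RGB2BGR)); return f
def proj(f,p):
    Rc=rot(f['orientation']).as_matrix(); c=Rc.T@(np.array(p)-f['position']); F=f['pixels'].shape[0]/2/np.tan(np.radians(f['fov_y']/2))
    return np.array([f['cx']+F*c[0]/c[2], f['cy']+F*c[1]/c[2]])
def ray(f,u,v,z):
    Rc=rot(f['orientation']).as_matrix(); F=f['pixels'].shape[0]/2/np.tan(np.radians(f['fov_y']/2))
    d=Rc@np.array([(u-f['cx'])/F,(v-f['cy'])/F,1]); o=np.array(f['position']); return o+d*(z-o[2])/d[2]
def tool(dw):
    s=robot.get_state(); return rot(s['orientation']).inv().apply(dw)*100
E
python3 - <<'E'
from h import *
st()
a=shot('scene','s0.png'); b=shot('top','t0.png')
for f,n in((a,'scene'),(b,'top')):
    print(n,np.round(f['position'],3),f['fov_y'],f['cx'],f['cy'],np.round(f['orientation'],3))
    for l in ['case_foot','lid_hinge','lid_edge','lift_pad','jack','jack_grip','jack_saddle','lever','bolt_jar','mug','duct_tape','nut_m30']:
        r=robot.place_of(f,l)
        print(l,[(np.round(x['location'],3).tolist(),round(x['conf'],2),np.round(proj(f,x['location'])).tolist()) for x in r[:2]])
E
```

```text
pics
t 0.0 p [0.2078 0.6152 0.2304] q [-3.000e-04  1.622e-01  9.868e-01 -1.000e-03] F [ 0.97  1.01 -1.29] w 0.0947
j [ 1.162  0.125  1.652 -0.     1.368 -0.083]
scene [0.227 0.678 0.838] 57.72410769503102 252.29360699635401 192.4276875419913 [ 0.09  -0.232  0.892 -0.377]
case_foot [([0.585, 0.235, 0.005], 0.59, [213.0, 264.0]), ([0.386, 0.101, 0.001], 0.37, [296.0, 259.0])]
lid_hinge [([0.579, 0.324, 0.14], 0.62, [190.0, 261.0])]
lid_edge [([0.587, 0.244, 0.284], 0.75, [201.0, 196.0]), ([0.584, 0.235, 0.004], 0.56, [213.0, 264.0])]
lift_pad [([0.544, 0.09, 0.084], 0.79, [250.0, 217.0])]
jack [([0.454, -0.147, 0.003], 0.88, [307.0, 197.0]), ([0.544, 0.091, 0.088], 0.54, [251.0, 217.0])]
jack_grip [([0.459, -0.144, 0.056], 0.74, [308.0, 186.0]), ([0.485, -0.273, 0.141], 0.57, [318.0, 142.0])]
jack_saddle [([0.441, -0.058, 0.066], 0.42, [303.0, 202.0])]
lever [([0.486, -0.275, 0.142], 0.92, [318.0, 142.0])]
bolt_jar [([0.797, -0.005, 0.0], 0.83, [200.0, 189.0])]
mug []
duct_tape [([0.365, 0.251, 0.002], 0.6, [281.0, 305.0])]
nut_m30 [([0.387, 0.101, -0.002], 0.51, [296.0, 260.0])]
top [0.427 0.038 1.325] 50.41289602828111 267.0244709536889 186.24020728520247 [-0.028  0.709 -0.703  0.042]
case_foot [([0.584, 0.233, -0.005], 0.59, [200.0, 178.0]), ([0.585, 0.244, 0.286], 0.31, [179.0, 164.0])]
lid_hinge [([0.584, 0.323, 0.144], 0.94, [162.0, 171.0])]
lid_edge [([0.585, 0.247, 0.285], 0.88, [178.0, 164.0])]
lift_pad [([0.54, 0.089, 0.083], 0.8, [243.0, 189.0])]
jack [([0.453, -0.146, 0.001], 0.85, [316.0, 219.0])]
jack_grip [([0.454, -0.147, 0.061], 0.97, [319.0, 218.0])]
jack_saddle [([0.439, -0.059, 0.064], 0.53, [290.0, 223.0])]
lever []
bolt_jar [([0.793, -0.009, -0.002], 0.79, [274.0, 116.0]), ([0.39, 0.104, -0.004], 0.31, [239.0, 238.0])]
mug [([0.762, -0.18, -0.0], 0.55, [326.0, 126.0])]
duct_tape [([0.369, 0.25, -0.001], 0.98, [193.0, 244.0])]
nut_m30 [([0.387, 0.1, -0.002], 0.62, [240.0, 239.0])]
```

Run:
```python
import cv2
for n in('s0','t0'):
    i=cv2.imread(f'pics/{n}.png'); cv2.imwrite(f'pics/{n}b.png',cv2.resize(i,(800,600),interpolation=cv2.INTER_CUBIC))
```

```text
(no output)
```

View pics/s0b.png

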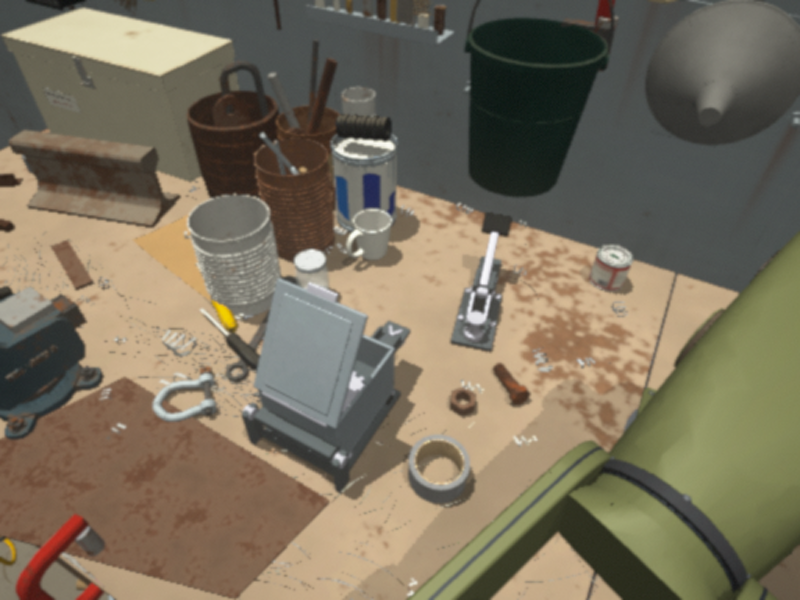

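View pics/t0b.png

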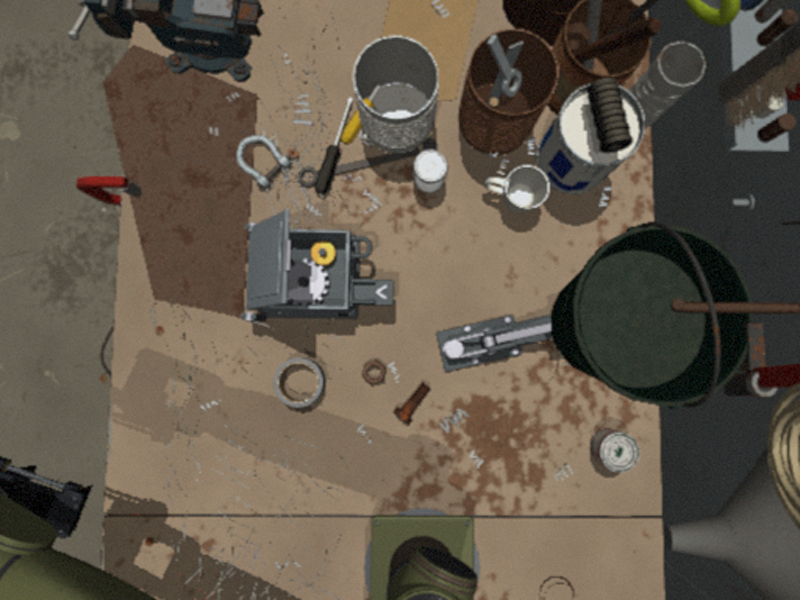

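Run:
```python
from h import *
a=robot.grab_frame('scene'); b=robot.grab_frame('top')
def dr(f,u,v):
    Rc=rot(f['orientation']).as_matrix(); F=192/np.tan(np.radians(f['fov_y']/2)); return np.array(f['position']),Rc@np.array([(u-f['cx'])/F,(v-f['cy'])/F,1])
def tri(p,q):
    o1,d1=dr(a,*p);o2,d2=dr(b,*q); A=np.array([d1,-d2]).T; t,_,_,_=np.linalg.lstsq(A,o2-o1,rcond=None); return o1+d1*t[0],o2+d2*t[1]
for p,q in [((344,29),(419,201.6)),((330,120),(405,205))]: print(*[np.round(x,3) for x in tri(p,q)])
# jack masks
for f,n in((a,'s'),(b,'t')):
    for l in['jack','jack_saddle','lever']:
        for r in robot.place_of(f,l)[:1]: print(n,l,np.round(r['location'],4),round(r['conf'],2))
```

```text
[ 0.474 -0.287  0.505] [ 0.479 -0.286  0.504]
[ 0.486 -0.379  0.169] [ 0.491 -0.378  0.169]
s jack [ 0.4554 -0.1454  0.0046] 0.71
s jack_saddle [ 0.4389 -0.0563  0.067 ] 0.45
s lever [ 0.4852 -0.2726  0.1425] 0.76
t jack [ 0.4546 -0.1447 -0.0024] 0.89
t jack_saddle [ 0.4372 -0.0603  0.0694] 0.7
```

Request:
drive_tool(
  xyz=[
    [0,0,-1.5],
    [0,0,-1.5],
    [0,0,-1.5],
    [0,0,-1.5],
    [0,0,-1.5],
  ],
  delta_rot=[
    [0,0,0.124],
    [0,0,0.124],
    [0,0,0.124],
    [0,0,0.124],
    [0,0,0.124],
  ],
  hand=[0,0,0,0,0],
)

```text
time: 2.12
ee_pos: [0.2071, 0.6135, 0.3029]
orientation: [0.0, 0.46, 0.888, -0.006]
ft_force: [-0.0, 0.1, 0.1]
gripper_width: 0.0672
```

Run:
```python
from h import *
a=shot('scene','s1.png'); b=shot('top','t1.png')
ia=cv2.imread('pics/s1.png')[0:160,260:420]; ib=cv2.imread('pics/t1.png')[110:290,300:512]
cv2.imwrite('pics/s1c.png',cv2.resize(ia,None,fx=4,fy=4,interpolation=cv2.INTER_CUBIC)[:600])
cv2.imwrite('pics/t1c.png',cv2.resize(ib,None,fx=3,fy=3,interpolation=cv2.INTER_CUBIC))
```

```text
(no output)
```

View pics/s1c.png

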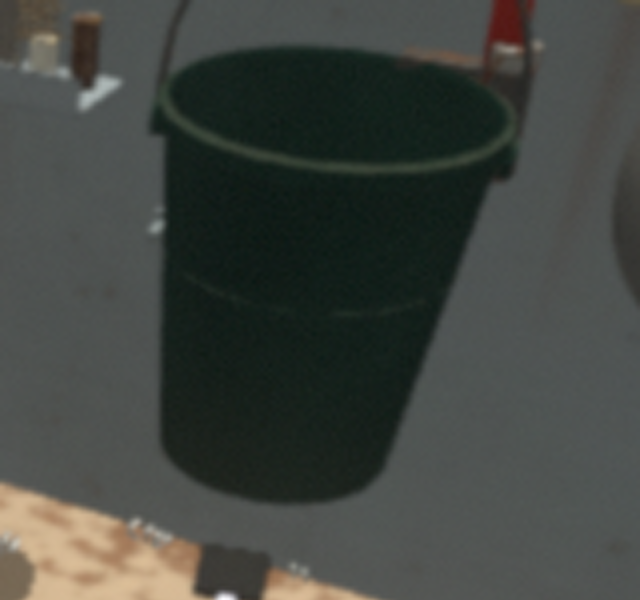

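View pics/t1c.png

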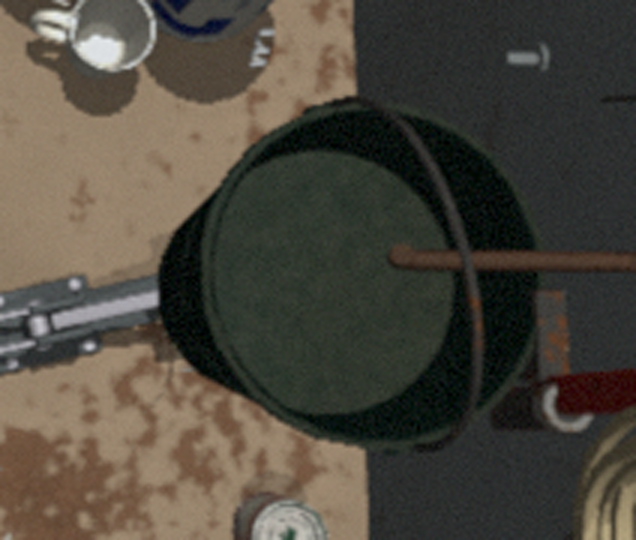

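Run:
```python
from h import *
from scipy.optimize import least_squares
a=robot.grab_frame('scene'); b=robot.grab_frame('top')
th=np.linspace(0,2*np.pi,181)
def circ(f,x,y,z,r): return np.array([proj(f,(x+r*np.cos(t),y+r*np.sin(t),z)) for t in th])
def res(p):
    x,y,zr,rr,zb,rb=p
    A=circ(a,x,y,zr,rr);B=circ(b,x,y,zr,rr);C=circ(a,x,y,zb,rb);D=circ(b,x,y,zb,rb)
    return np.array([A[:,0].min()-300.5,A[:,0].max()-388.8,A[:,1].min()-12,A[:,1].max()-42,
     B[:,0].min()-368,B[:,0].max()-480,B[:,1].min()-143,B[:,1].max()-258.5,
     C[:,0].min()-300.5,C[:,0].max()-356,C[:,1].max()-125.7,D[:,0].min()-353,D[:,0].max()-450])
r=least_squares(res,[.476,-.286,.5,.12,.25,.09]); print(np.round(r.x,3),np.round(r.fun,1))
```

```text
[ 0.484 -0.311  0.498  0.117  0.28   0.112] [ -0.7  -1.5   1.9   3.4   4.9   6.3   0.5  -0.9  -6.6   9.6  -5.8  -1.7
 -12.5]
```

Run:
```python
from h import *
from scipy.optimize import least_squares
a=robot.grab_frame('scene'); b=robot.grab_frame('top')
th=np.linspace(0,2*np.pi,181)
def circ(f,x,y,z,r): return np.array([proj(f,(x+r*np.cos(t),y+r*np.sin(t),z)) for t in th])
def res(p):
    x,y,zr,rr=p
    A=circ(a,x,y,zr,rr);B=circ(b,x,y,zr,rr)
    return np.array([A[:,0].min()-300.5,A[:,0].max()-388.8,A[:,1].min()-12,A[:,1].max()-42,
     B[:,0].min()-368,B[:,0].max()-480,B[:,1].min()-143,B[:,1].max()-258.5])
r=least_squares(res,[.476,-.286,.5,.12]); print(np.round(r.x,3),np.round(r.fun,1))
def res2(p):
    x,y,zb,rb=p
    C=circ(a,x,y,zb,rb);D=circ(b,x,y,zb,rb)
    return np.array([C[:,0].min()-300.5,C[:,0].max()-356,C[:,1].max()-125.7,D[:,0].min()-353])
r=least_squares(res2,[.476,-.286,.25,.09]); print(np.round(r.x,3),np.round(r.fun,1))
print(np.round(circ(b,*r.x).min(0)),np.round(circ(b,*r.x).max(0)))
```

```text
[ 0.481 -0.294  0.511  0.115] [-0.9 -1.2 -0.8  0.4 -0.5  0.9  1.5  0.1]
[ 0.478 -0.297  0.253  0.087] [ 0.  0. -0. -0.]
[353. 175.] [419. 241.]
```

Request:
drive_tool(
  xyz=[
    [0,1,0],
    [0,1,0],
    [0,1,0],
    [0,1,0],
    [0,1,0],
  ],
  delta_rot=[
    [0,0,0.125],
    [0,0,0.125],
    [0,0,0.125],
    [0,0,0.125],
    [0,0,0.12],
  ],
  hand=[0,0,0,0,0],
)

```text
time: 2.83
ee_pos: [0.2511, 0.6292, 0.2918]
orientation: [0.004, 0.709, 0.706, -0.012]
ft_force: [-0.2, 0.7, -0.4]
gripper_width: 0.01
```

Run:
```python
from h import *
s=st(); print(rot(s['orientation']).as_matrix().round(3)); print(tool(np.array([.586,.315,.310])-s['ee_pos']))
```

```text
t 2.833 p [0.2511 0.6292 0.2918] q [ 0.0042  0.7085  0.7056 -0.0118] F [-0.24  0.74 -0.35] w 0.01
j [ 1.112  0.169  1.5   -0.     1.498  1.116]
[[ 0.004  1.    -0.011]
 [ 1.    -0.004 -0.023]
 [-0.023 -0.011 -1.   ]]
[-31.32164709  33.60024697  -1.47600919]
```

Request:
drive_tool(
  xyz=[
    [-2.4,2.8,-0.2],
    [-2.4,2.8,-0.2],
    [-2.4,2.8,-0.2],
    [-2.4,2.8,-0.2],
    [-2.4,2.8,-0.2],
  ],
  delta_rot=[
    [0,0,0],
    [0,0,0],
    [0,0,0],
    [0,0,0],
    [0,0,0],
  ],
  hand=[0,0,0,0,0],
)

```text
time: 3.25
ee_pos: [0.39, 0.5068, 0.2913]
orientation: [0.005, 0.704, 0.71, -0.02]
ft_force: [-1.2, 0.5, -0.9]
gripper_width: 0.0004
```

Request:
drive_tool(
  xyz=[
    [-2.4,2.8,-0.2],
    [-2.4,2.8,-0.2],
    [-2.4,2.8,-0.2],
    [-2.4,2.8,-0.2],
    [-2.4,2.8,-0.2],
  ],
  delta_rot=[
    [0,0,0],
    [0,0,0],
    [0,0,0],
    [0,0,0],
    [0,0,0],
  ],
  hand=[0,0,0,0,0],
)

```text
time: 3.67
ee_pos: [0.5353, 0.3804, 0.2936]
orientation: [0.004, 0.7, 0.714, -0.026]
ft_force: [0.5, 1.0, -0.1]
gripper_width: 0.0007
```

Run:
```python
from h import *
s=st(); print(rot(s['orientation']).as_matrix().round(3)); print(tool(np.array([.586,.315,.310])-s['ee_pos']))
```

```text
t 3.667 p [0.5353 0.3804 0.2936] q [ 0.0035  0.7     0.7137 -0.0259] F [ 0.49  0.96 -0.13] w 0.0007
j [ 0.544  0.138  1.532 -0.02   1.52   0.527]
[[-0.02   0.999 -0.031]
 [ 0.999  0.019 -0.042]
 [-0.041 -0.032 -0.999]]
[-6.70466015  4.89111405 -1.52271397]
```

```bash
cat >> h.py <<'E'
def goal(p,Rd,n=None):
    s=st(); Rc=rot(s['orientation'])
    d=Rc.inv().apply(np.array(p)-s['ee_pos'])*100; r=(Rc.inv()*R.from_matrix(Rd)).as_rotvec()
    print('tool shift cm',d.round(2),'rot',r.round(3),'rows>=',round(max(np.linalg.norm(d)/4.17,np.linalg.norm(r)/.125),1))
DOWN=np.array([[0,1,0],[1,0,0],[0,0,-1.]])
def yawR(a,tilt=0):
    # tool y at world angle a (rad) ; tool x = a+90deg horizontally, z down; tilt about tool y
    c,s_=np.cos(a),np.sin(a); M=np.array([[-s_,c,0],[c,s_,0],[0,0,-1.]])
    return M@R.from_rotvec([0,tilt,0]).as_matrix()
E
python3 -c "
from h import *
goal([.586,.315,.304],DOWN)"
```

```text
t 3.667 p [0.5353 0.3804 0.2936] q [ 0.0035  0.7     0.7137 -0.0259] F [ 0.49  0.96 -0.13] w 0.0007
j [ 0.544  0.138  1.532 -0.02   1.52   0.527]
tool shift cm [-6.68  4.91 -0.92] rot [-0.032  0.042  0.019] rows>= 2.0
```

Request:
drive_tool(
  xyz=[
    [-2.2,1.6,-0.3],
    [-2.2,1.6,-0.3],
    [-2.2,1.6,-0.3],
  ],
  delta_rot=[
    [-0.011,0.014,0.006],
    [-0.011,0.014,0.006],
    [-0.011,0.014,0.006],
  ],
  hand=[0,0,0],
)

```text
time: 3.92
ee_pos: [0.5877, 0.31, 0.2967]
orientation: [-0.001, 0.706, 0.708, -0.003]
ft_force: [-0.2, 0.9, -0.3]
gripper_width: 0.0003
```

```bash
python3 -c "
from h import *
goal([.586,.250,.302],DOWN)
a=shot('scene','s2.png')
for l in ['lid_edge','lid_hinge']:
  for r in robot.place_of(a,l)[:1]: print(l,np.round(r['location'],3),r['conf'])
"
```

```text
t 3.917 p [0.5877 0.31   0.2967] q [-0.0009  0.7058  0.7084 -0.0028] F [-0.22  0.92 -0.3 ] w 0.0003
j [ 0.405  0.127  1.538 -0.     1.482  0.401]
tool shift cm [-6.   -0.19 -0.51] rot [-0.005  0.003  0.004] rows>= 1.4
lid_edge [0.588 0.245 0.284] 0.71
lid_hinge [ 0.763 -0.183  0.   ] 0.75
```

View pics/s2.png

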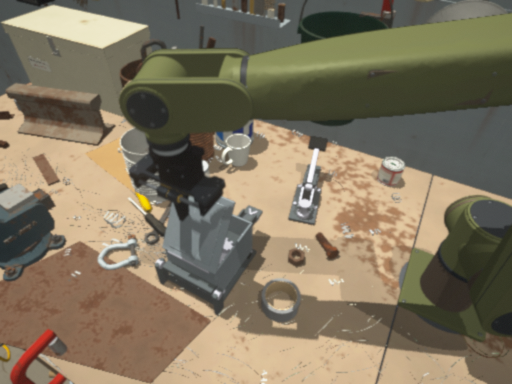

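Request:
drive_tool(
  xyz=[
    [-2.8,0,0],
    [-2.6,0,0.1],
    [-1.3,0,0.9],
    [-1.3,0,0.9],
    [-1.1,0,1.1],
  ],
  delta_rot=[
    [0,0,0],
    [0,0,0],
    [0,0,0],
    [0,0,0],
    [0,0,0],
  ],
  hand=[0,0,0,0,0],
)

```text
time: 4.48
ee_pos: [0.5859, 0.2219, 0.2645]
orientation: [-0.003, 0.703, 0.712, -0.001]
ft_force: [0.6, 0.9, 2.6]
gripper_width: 0.0002
```

Request:
drive_tool(
  xyz=[
    [-1.1,0,1.1],
    [-1.1,0,1.2],
    [-1.0,0,1.2],
    [-0.6,0,1.5],
    [-0.5,0,1.5],
  ],
  delta_rot=[
    [0,0,0],
    [0,0,0],
    [0,0,0],
    [0,0,0],
    [0,0,0],
  ],
  hand=[0,0,0,0,0],
)

```text
time: 4.9
ee_pos: [0.5844, 0.1767, 0.1913]
orientation: [-0.004, 0.701, 0.713, -0.002]
ft_force: [-1.0, 1.6, 0.8]
gripper_width: 0.0007
```

Request:
drive_tool(
  xyz=[
    [0,0,0.8],
    [0,0,0.7],
    [0,0,0.6],
    [0,0,0.5],
  ],
  delta_rot=[
    [0,0,0],
    [0,0,0],
    [0,0,0],
    [0,0,0],
  ],
  hand=[0,0,0,0],
)

```text
time: 5.23
ee_pos: [0.5826, 0.174, 0.1657]
orientation: [-0.005, 0.702, 0.712, -0.005]
ft_force: [-16.2, -4.1, 38.6]
gripper_width: 0.0009
```

```bash
python3 -c "
from h import *
st()
a=shot('scene','s3.png')
"
```

```text
t 5.233 p [0.5826 0.174  0.1657] q [-0.0051  0.7017  0.7124 -0.0054] F [-16.23  -4.1   38.62] w 0.0009
j [0.201 0.091 1.8   0.003 1.266 0.185]
```

View pics/s3.png

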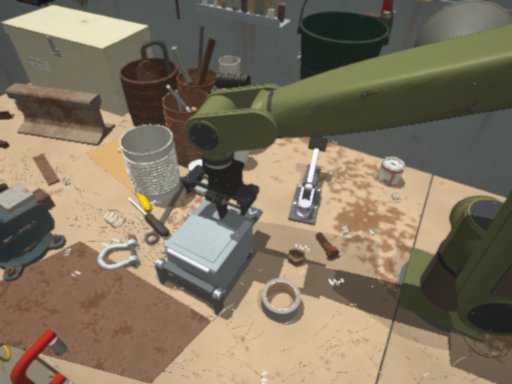

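Request:
drive_tool(
  xyz=[
    [0,0,-0.4],
    [0,0,-2.5],
    [0,0,-3.5],
    [0,0,-3.5],
    [-2,-1,-2],
  ],
  delta_rot=[
    [0,0,0],
    [0,0,0],
    [0,0,0],
    [0,0,0],
    [0,0,0],
  ],
  hand=[0,0,0,0.5,1],
)

```text
time: 5.7
ee_pos: [0.5717, 0.156, 0.2831]
orientation: [-0.009, 0.7, 0.714, -0.011]
ft_force: [0.9, -0.2, 0.6]
gripper_width: 0.0087
```

```bash
python3 -c "
from h import *
goal([.47,-.03,.24],yawR(.21,-.35))
a=shot('top','t4.png')
for l in ['lid_edge','lid_hinge','lift_pad','case_foot','jack_saddle','jack_grip']:
  for r in robot.place_of(a,l)[:1]: print(l,np.round(r['location'],4),round(r['conf'],2))
"
```

```text
t 5.7 p [0.5717 0.156  0.2831] q [-0.0091  0.6999  0.7141 -0.011 ] F [ 0.87 -0.24  0.63] w 0.0087
j [ 0.175 -0.012  1.706  0.002  1.476  0.155]
tool shift cm [-18.38 -10.42   4.66] rot [-0.062 -0.349 -0.183] rows>= 5.2
lid_hinge [0.5845 0.3226 0.1439] 0.92
lift_pad [0.543  0.0885 0.0828] 0.9
jack_saddle [ 0.7628 -0.1824  0.0021] 0.65
jack_grip [ 0.4543 -0.1466  0.0607] 0.9
```

Request:
drive_tool(
  xyz=[
    [-3.0,-1.7,0.5],
    [-3.0,-1.7,0.5],
    [-3.0,-1.7,0.5],
    [-3.0,-1.7,0.5],
    [-3.0,-1.7,0.5],
  ],
  delta_rot=[
    [-0.012,-0.07,-0.037],
    [-0.012,-0.07,-0.037],
    [-0.012,-0.07,-0.037],
    [-0.012,-0.07,-0.037],
    [-0.012,-0.07,-0.037],
  ],
  hand=[1,1,1,1,1],
)

```text
time: 6.47
ee_pos: [0.4972, -0.006, 0.2655]
orientation: [0.132, 0.611, 0.771, -0.123]
ft_force: [0.6, -0.8, -0.6]
gripper_width: 0.0697
```

```bash
python3 -c "
from h import *
goal([.455,-.1455,.17],yawR(.21,-.35))
a=shot('scene','s5.png'); a=shot('top','t5.png')
"
```

```text
t 6.467 p [ 0.4972 -0.006   0.2655] q [ 0.1322  0.6111  0.7707 -0.1228] F [ 0.55 -0.84 -0.61] w 0.0697
j [ 0.076 -0.247  1.977 -0.368  1.395 -0.092]
tool shift cm [-8.39 -6.95 13.59] rot [-0.021  0.012  0.024] rows>= 4.2
```

View pics/s5.png

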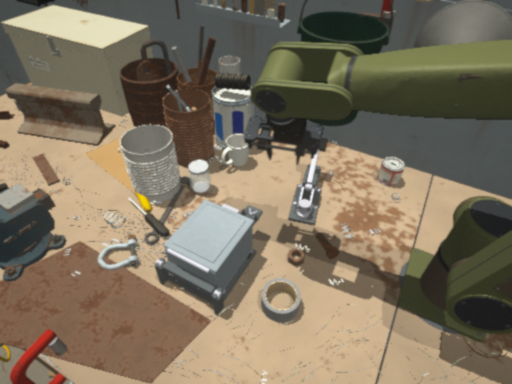

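View pics/t5.png

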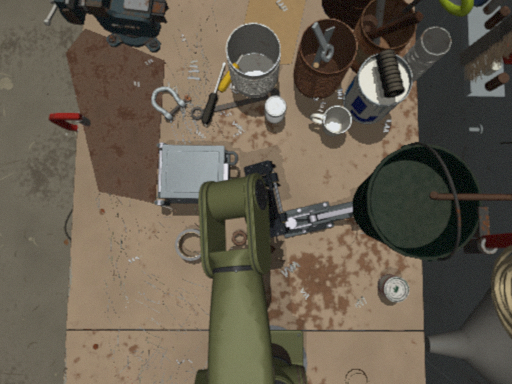

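Request:
drive_tool(
  xyz=[
    [-1.7,-1.4,2.7],
    [-1.7,-1.4,2.7],
    [-1.7,-1.4,2.7],
    [-1.7,-1.4,2.7],
    [-1.6,-1.4,2.6],
  ],
  delta_rot=[
    [-0.004,0.002,0.005],
    [-0.004,0.002,0.005],
    [-0.004,0.002,0.005],
    [-0.004,0.002,0.005],
    [-0.004,0.002,0.005],
  ],
  hand=[1,1,1,1,1],
)

```text
time: 6.98
ee_pos: [0.4562, -0.1417, 0.166]
orientation: [0.136, 0.619, 0.767, -0.105]
ft_force: [0.6, -0.2, 0.3]
gripper_width: 0.0949
```

```bash
python3 -c "
from h import *
goal([.455,-.1455,.075],yawR(.21,-.35))
a=shot('scene','s6.png'); b=shot('top','t6.png')
for f in (a,b):
 for l in ['jack_grip','lever','jack_saddle']:
  for r in robot.place_of(f,l)[:1]: print(l,np.round(r['location'],4),round(r['conf'],2))
cv2.imwrite('pics/s6c.png',cv2.resize(cv2.imread('pics/s6.png')[60:240,220:400],None,fx=3.3,fy=3.3))
cv2.imwrite('pics/t6c.png',cv2.resize(cv2.imread('pics/t6.png')[130:290,180:390],None,fx=3.5,fy=3.5))
"
```

```text
t 6.983 p [ 0.4562 -0.1417  0.166 ] q [ 0.1359  0.6185  0.7668 -0.1046] F [ 0.56 -0.17  0.28] w 0.0949
j [-0.24  -0.305  2.19  -0.341  1.117 -0.325]
tool shift cm [ 2.75 -0.27  8.68] rot [ 0.009 -0.005  0.002] rows>= 2.2
jack_grip [ 0.4586 -0.1407  0.0561] 0.73
jack_saddle [ 0.4388 -0.0577  0.0666] 0.61
jack_grip [ 0.4548 -0.145   0.0584] 0.59
```

View pics/s6c.png

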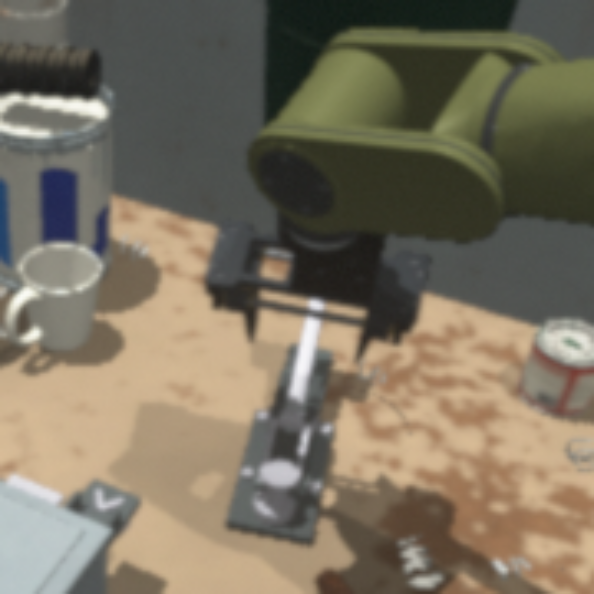

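View pics/t6c.png

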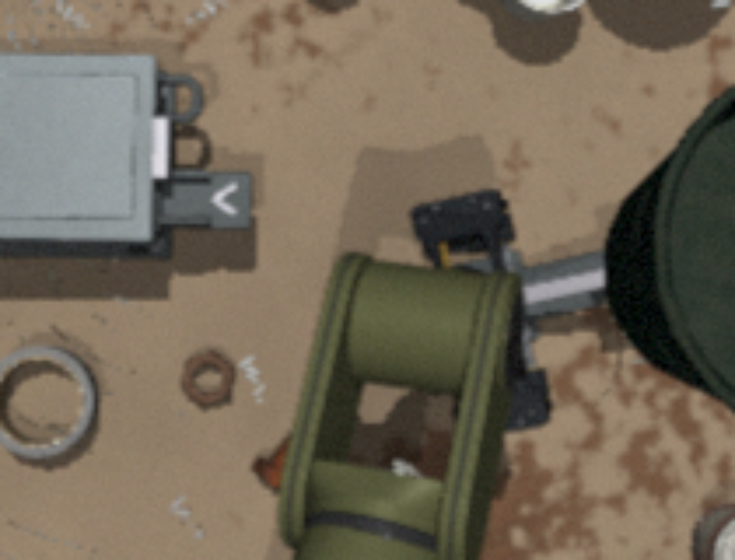

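Request:
drive_tool(
  xyz=[
    [1.0,-0.1,2.9],
    [0.9,-0.1,2.9],
    [0.8,-0.1,2.9],
  ],
  delta_rot=[
    [0.003,0,0],
    [0.003,0,0],
    [0.003,0,0],
  ],
  hand=[1,1,1],
)

```text
time: 7.63
ee_pos: [0.4677, -0.1443, 0.0886]
orientation: [0.146, 0.617, 0.766, -0.102]
ft_force: [0.1, -0.3, -0.0]
gripper_width: 0.095
```

```bash
python3 -c "
from h import *
goal([.455,-.1455,.073],yawR(.21,-.35))
a=shot('scene','s7.png')
cv2.imwrite('pics/s7c.png',cv2.resize(cv2.imread('pics/s7.png')[60:240,220:400],None,fx=3.3,fy=3.3))
"
```

```text
t 7.633 p [ 0.4677 -0.1443  0.0886] q [ 0.1461  0.6172  0.7664 -0.1019] F [ 0.13 -0.33 -0.02] w 0.095
j [-0.238 -0.185  2.238 -0.385  0.941 -0.247]
tool shift cm [ 0.68 -1.3   1.38] rot [0.026 0.007 0.   ] rows>= 0.5
```

View pics/s7c.png

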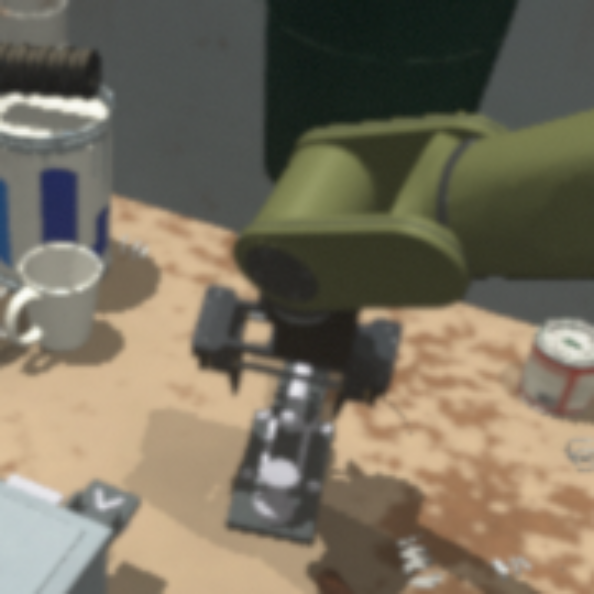

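Request:
drive_tool(
  xyz=[
    [0.35,-0.8,0.8],
    [0.3,-0.5,0.6],
    [0,0,0],
  ],
  delta_rot=[
    [0.013,0.003,0],
    [0.013,0.004,0],
    [0,0,0],
  ],
  hand=[1,1,1],
)

```text
time: 7.93
ee_pos: [0.4495, -0.1431, 0.065]
orientation: [0.128, 0.618, 0.767, -0.113]
ft_force: [0.5, -1.5, 0.3]
gripper_width: 0.0951
```

```bash
python3 -c "
from h import *
goal([.455,-.1455,.073],yawR(.21,-.35))
"
```

```text
t 7.933 p [ 0.4495 -0.1431  0.065 ] q [ 0.1278  0.6181  0.7673 -0.1131] F [ 0.54 -1.5   0.26] w 0.0951
j [-0.242 -0.166  2.264 -0.392  0.94  -0.24 ]
tool shift cm [-0.6   0.47 -0.64] rot [-0.014 -0.007  0.007] rows>= 0.2
```

Request:
drive_tool(
  xyz=[
    [-0.5,0.4,-0.5],
    [0,0,0],
  ],
  delta_rot=[
    [-0.01,-0.005,0],
    [0,0,0],
  ],
  hand=[1,1],
)

```text
time: 8.1
ee_pos: [0.4559, -0.1453, 0.074]
orientation: [0.135, 0.617, 0.768, -0.11]
ft_force: [0.3, -0.5, 0.8]
gripper_width: 0.0955
```

Request:
drive_tool(
  xyz=[
    [0,0,0],
    [0,0,0],
    [0,0,0],
    [0,0,0],
    [0,0,0],
  ],
  delta_rot=[
    [0,0,0],
    [0,0,0],
    [0,0,0],
    [0,0,0],
    [0,0,0],
  ],
  hand=[0.7,0.6,0.5,0.4,0.2],
)

```text
time: 8.52
ee_pos: [0.4598, -0.1463, 0.0799]
orientation: [0.139, 0.617, 0.767, -0.108]
ft_force: [0.2, 0.0, 0.2]
gripper_width: 0.0672
```

Request:
drive_tool(
  xyz=[
    [0,0,0],
    [0,0,0],
    [0,0,0],
    [0,0,0],
    [0,0,0],
  ],
  delta_rot=[
    [0,0,0],
    [0,0,0],
    [0,0,0],
    [0,0,0],
    [0,0,0],
  ],
  hand=[0,0,0,0,0],
)

```text
time: 8.93
ee_pos: [0.458, -0.1468, 0.0798]
orientation: [0.138, 0.617, 0.767, -0.11]
ft_force: [1.5, 0.3, -1.2]
gripper_width: 0.042
```

```bash
python3 -c "
from h import *
goal([.455,-.1455,.073],yawR(.21,-.35))
a=shot('scene','s8.png')
cv2.imwrite('pics/s8c.png',cv2.resize(cv2.imread('pics/s8.png')[60:240,220:400],None,fx=3.3,fy=3.3))
for l in ['jack_grip','lever','jack_saddle','lift_pad']:
  for r in robot.place_of(a,l)[:1]: print(l,np.round(r['location'],4),round(r['conf'],2))
"
```

```text
t 8.933 p [ 0.458  -0.1468  0.0798] q [ 0.1378  0.6173  0.7667 -0.11  ] F [ 1.49  0.27 -1.24] w 0.042
j [-0.244 -0.18   2.249 -0.393  0.946 -0.247]
tool shift cm [ 0.41 -0.27  0.58] rot [0.003 0.004 0.004] rows>= 0.2
jack_grip [ 0.4598 -0.1437  0.058 ] 0.85
lever [0.3852 0.1041 0.0012] 0.51
jack_saddle [ 0.4413 -0.0585  0.0683] 0.5
lift_pad [0.5427 0.0906 0.0858] 0.96
```

View pics/s8c.png

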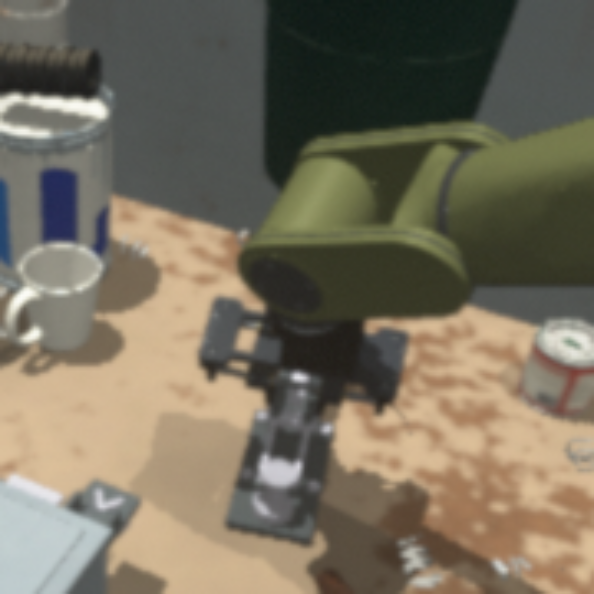

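```bash
cat >> h.py <<'E'
def info():
    s=robot.get_state(); M=rot(s['orientation']).as_matrix()
    print('a (tool y yaw)',round(np.arctan2(M[1,1],M[0,1]),4),'tooly z',round(M[2,1],4),'tilt',round(np.arctan2(np.hypot(M[0,2],M[1,2]),-M[2,2]),4),'up in tool',(M.T@[0,0,1]).round(3)); return M
E
python3 -c "
from h import *
info()"
```

```text
a (tool y yaw) 0.2154 tooly z 0.0014 tilt 0.3544 up in tool [-0.347  0.001 -0.938]
```

Request:
drive_tool(
  xyz=[
    [-0.14,0,-0.38],
    [-0.14,0,-0.38],
    [0,0,0],
  ],
  delta_rot=[
    [0,0,0],
    [0,0,0],
    [0,0,0],
  ],
  hand=[0,0,0],
)

```text
time: 9.43
ee_pos: [0.4535, -0.1447, 0.0826]
orientation: [0.132, 0.618, 0.767, -0.111]
ft_force: [0.2, 0.0, -8.4]
gripper_width: 0.042
```

```bash
python3 -c "
from h import *
M=info()
Rd=R.from_rotvec([0,0,-.015-.2154]).as_matrix()@M
s=robot.get_state()
goal([.525,-.07,s['ee_pos'][2]],Rd)
a=shot('scene','s9.png')
cv2.imwrite('pics/s9c.png',cv2.resize(cv2.imread('pics/s9.png')[60:240,220:400],None,fx=3.3,fy=3.3))
for l in ['jack_grip','jack','lever','jack_saddle','lift_pad']:
  for r in robot.place_of(a,l)[:1]: print(l,np.round(r['location'],4),round(r['conf'],2))
"
```

```text
a (tool y yaw) 0.2138 tooly z -0.0074 tilt 0.3464 up in tool [-0.339 -0.007 -0.941]
t 9.433 p [ 0.4535 -0.1447  0.0826] q [ 0.1319  0.6177  0.7673 -0.111 ] F [ 0.24  0.03 -8.35] w 0.042
j [-0.244 -0.19   2.251 -0.384  0.965 -0.257]
tool shift cm [ 5.42  8.58 -2.02] rot [0.078 0.002 0.217] rows>= 2.5
jack_grip [ 0.4494 -0.1389  0.0602] 0.74
jack [ 0.4503 -0.1481  0.0037] 0.61
jack_saddle [ 0.4348 -0.0576  0.0724] 0.53
lift_pad [0.5452 0.0897 0.0861] 0.92
```

View pics/s9c.png

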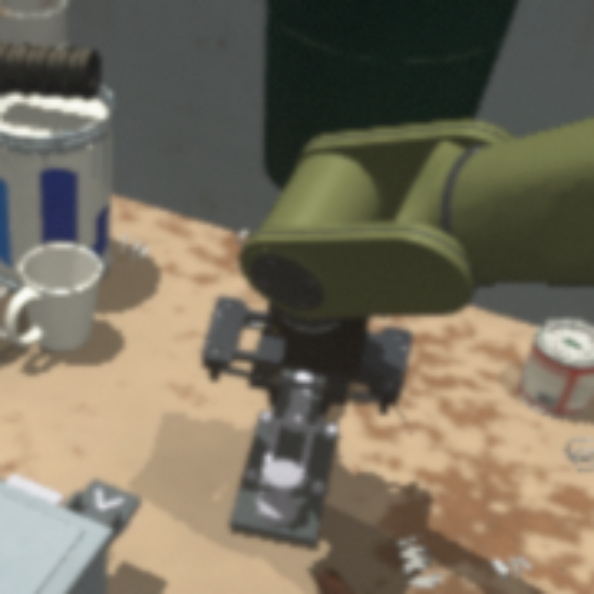

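```bash
cat >> h.py <<'E'
MG=rot(np.array([.1378,.6173,.7667,-.11])).as_matrix()
def RG(yaw): # jack yaw desired (rad); at grip jack yaw = pi/2+.2154
    return R.from_rotvec([0,0,yaw-np.pi/2-.2154]).as_matrix()@MG
E
python3 -c "
from h import *
goal([.525,-.07,.092],RG(1.555))"
```

```text
t 9.733 p [ 0.4542 -0.1451  0.0832] q [ 0.1328  0.6176  0.7672 -0.1109] F [ 0.88  0.42 -9.45] w 0.0419
j [-0.244 -0.19   2.25  -0.385  0.964 -0.256]
tool shift cm [ 5.17  8.51 -2.86] rot [ 0.072 -0.006  0.219] rows>= 2.5
```

Request:
drive_tool(
  xyz=[
    [-0.35,0,-0.95],
    [1.3,2.1,-0.55],
    [1.3,2.1,-0.55],
    [1.3,2.1,-0.55],
    [1.3,2.1,-0.55],
  ],
  delta_rot=[
    [0.004,0,0],
    [0.018,-0.002,0.055],
    [0.018,-0.002,0.055],
    [0.018,-0.002,0.055],
    [0.018,-0.002,0.055],
  ],
  hand=[0,0,0,0,0],
)

```text
time: 10.15
ee_pos: [0.5288, -0.0793, 0.097]
orientation: [0.122, 0.708, 0.684, -0.13]
ft_force: [-0.8, -0.3, -8.1]
gripper_width: 0.0418
```

```bash
python3 -c "
from h import *
goal([.541,-.055,.089],RG(1.555)); info()
a=shot('scene','s10.png');b=shot('top','t10.png')
cv2.imwrite('pics/s10c.png',cv2.resize(cv2.imread('pics/s10.png')[80:260,200:380],None,fx=3.3,fy=3.3))
for f in (a,b):
 for l in ['jack_grip','jack','lever','jack_saddle','lift_pad']:
  for r in robot.place_of(f,l)[:1]: print(l,np.round(r['location'],4),round(r['conf'],2))
"
```

```text
t 10.15 p [ 0.5288 -0.0793  0.097 ] q [ 0.1224  0.7078  0.6835 -0.1299] F [-0.81 -0.32 -8.11] w 0.0418
j [-0.068  0.015  2.036 -0.402  1.116  0.149]
tool shift cm [ 2.6   1.13 -0.12] rot [-0.012  0.004 -0.017] rows>= 0.7
a (tool y yaw) -0.0356 tooly z -0.0043 tilt 0.3589 up in tool [-0.351 -0.004 -0.936]
jack_grip [ 0.526  -0.0733  0.0752] 0.82
jack [ 0.5286 -0.0822  0.0178] 0.95
lever [ 0.5196 -0.2051  0.1596] 0.37
jack_saddle [0.5344 0.0109 0.0798] 0.56
lift_pad [0.5442 0.0924 0.0852] 0.71
jack_grip [ 0.5326 -0.0771  0.0746] 0.7
jack [ 0.5334 -0.0723  0.0174] 0.71
lever [ 0.5301 -0.2062  0.1572] 0.82
jack_saddle [ 0.5837  0.2334 -0.0037] 0.26
lift_pad [0.5401 0.0853 0.081 ] 0.81
```

View pics/s10c.png

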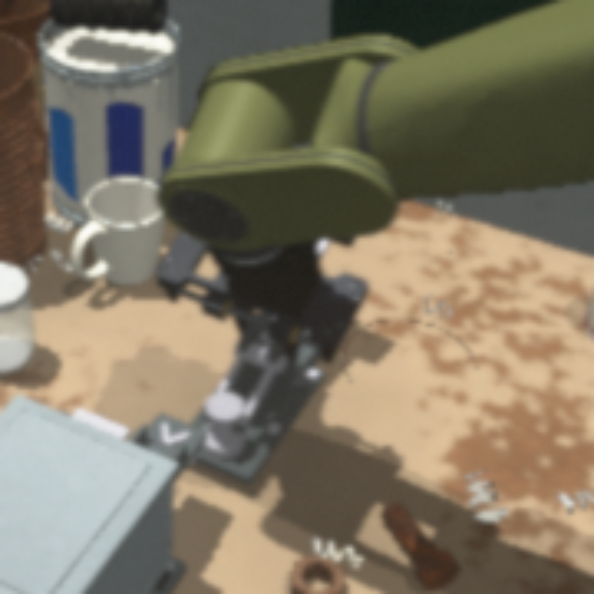

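Request:
drive_tool(
  xyz=[
    [0.7,0.6,0.7],
    [0.7,0.5,0.5],
    [0,0,0],
  ],
  delta_rot=[
    [-0.006,0.002,-0.008],
    [-0.006,0.002,-0.008],
    [0,0,0],
  ],
  hand=[0,0,0],
)

```text
time: 11.0
ee_pos: [0.5403, -0.0722, 0.0805]
orientation: [0.126, 0.701, 0.691, -0.124]
ft_force: [1.2, 0.7, -5.6]
gripper_width: 0.0419
```

```bash
python3 -c "
from h import *
goal([.541,-.001,.089],RG(1.555)); info()"
```

```text
t 11.0 p [ 0.5403 -0.0722  0.0805] q [ 0.1257  0.7008  0.6912 -0.1241] F [ 1.21  0.65 -5.61] w 0.0419
j [-0.056  0.053  2.028 -0.405  1.076  0.155]
tool shift cm [ 6.38 -0.02 -3.27] rot [0.004 0.001 0.002] rows>= 1.7
a (tool y yaw) -0.013 tooly z 0.0046 tilt 0.355 up in tool [-0.348  0.005 -0.938]
```

Request:
drive_tool(
  xyz=[
    [-0.3,0,-0.8],
    [1.5,0,-0.58],
    [1.5,0,-0.58],
  ],
  delta_rot=[
    [0.002,0,0],
    [0,0,0],
    [0,0,0],
  ],
  hand=[0,0,0],
)

```text
time: 11.25
ee_pos: [0.54, -0.041, 0.0888]
orientation: [0.124, 0.702, 0.69, -0.127]
ft_force: [0.1, 0.4, -9.9]
gripper_width: 0.0419
```

```bash
python3 -c "
from h import *
goal([.541,-.001,.087],RG(1.555)); info()"
```

```text
t 11.25 p [ 0.54   -0.041   0.0888] q [ 0.1236  0.7015  0.6903 -0.1266] F [ 0.14  0.36 -9.89] w 0.0419
j [ 2.000e-03  5.000e-02  2.016e+00 -3.980e-01  1.117e+00  2.020e-01]
tool shift cm [ 3.81  0.03 -1.23] rot [-0.003  0.001  0.001] rows>= 1.0
a (tool y yaw) -0.0163 tooly z -0.0013 tilt 0.3558 up in tool [-0.348 -0.001 -0.937]
```

Request:
drive_tool(
  xyz=[
    [1.2,0,-0.45],
    [1.2,0,-0.45],
    [1.0,0,-0.35],
  ],
  delta_rot=[
    [0,0,0],
    [0,0,0],
    [0,0,0],
  ],
  hand=[0,0,0],
)

```text
time: 11.5
ee_pos: [0.5411, -0.0018, 0.0896]
orientation: [0.124, 0.702, 0.69, -0.126]
ft_force: [-0.3, 0.2, -9.4]
gripper_width: 0.0417
```

```bash
python3 -c "
from h import *
goal([.541,-.001,.080],RG(1.555)); info()
a=shot('scene','s11.png');b=shot('top','t11.png')
cv2.imwrite('pics/s11c.png',cv2.resize(cv2.imread('pics/s11.png')[120:260,180:320],None,fx=4.2,fy=4.2,interpolation=cv2.INTER_CUBIC))
cv2.imwrite('pics/t11c.png',cv2.resize(cv2.imread('pics/t11.png')[130:270,150:350],None,fx=4,fy=4,interpolation=cv2.INTER_CUBIC))
for f in (a,b):
 for l in ['jack_grip','jack','lever','jack_saddle','lift_pad']:
  for r in robot.place_of(f,l)[:1]: print(l,np.round(r['location'],4),round(r['conf'],2))
"
```

```text
t 11.5 p [ 0.5411 -0.0018  0.0896] q [ 0.1238  0.7016  0.6904 -0.126 ] F [-0.34  0.16 -9.37] w 0.0417
j [ 0.074  0.062  2.001 -0.39   1.142  0.265]
tool shift cm [ 0.41 -0.02  0.87] rot [-0.002  0.001  0.   ] rows>= 0.2
a (tool y yaw) -0.0162 tooly z -0.0003 tilt 0.3551 up in tool [-0.348 -0.    -0.938]
jack_grip [0.5437 0.005  0.0697] 0.79
jack [ 0.5403 -0.0046  0.0121] 0.91
lever [0.5412 0.0024 0.0647] 0.56
jack_saddle [0.5449 0.0889 0.0752] 0.46
lift_pad [0.5469 0.0906 0.0857] 0.6
jack_grip [0.5381 0.0024 0.0665] 0.84
jack [0.5393 0.0012 0.009 ] 0.95
lever [ 0.5422 -0.129   0.1484] 0.63
jack_saddle [5.367e-01 3.000e-04 6.510e-02] 0.22
```

View pics/s11c.png

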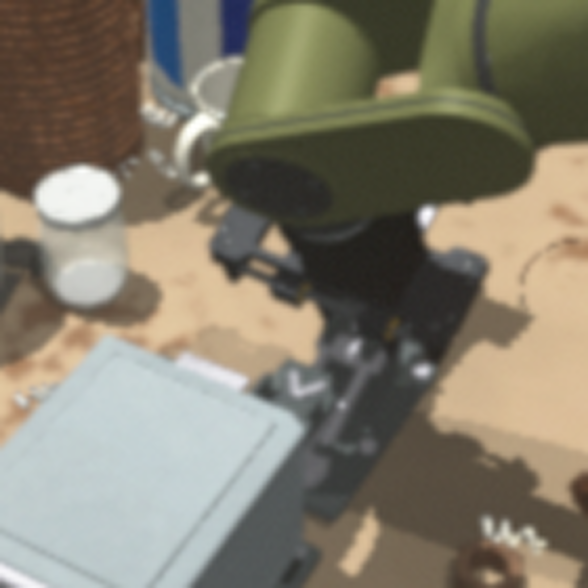

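View pics/t11c.png

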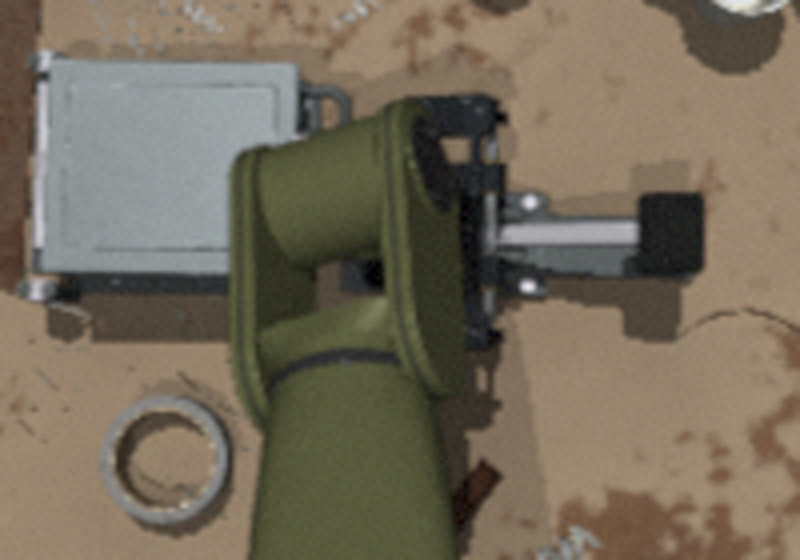

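Request:
drive_tool(
  xyz=[
    [0.15,0,0.3],
    [0.15,0,0.3],
    [0.15,0,0.3],
    [0.03,0,0.1],
  ],
  delta_rot=[
    [0,0,0],
    [0,0,0],
    [0,0,0],
    [0,0,0],
  ],
  hand=[0,0,0,0],
)

```text
time: 12.43
ee_pos: [0.5419, -0.003, 0.0803]
orientation: [0.125, 0.702, 0.689, -0.126]
ft_force: [-5.8, 4.1, 4.7]
gripper_width: 0.042
```

```bash
python3 -c "
from h import *
goal([.541,-.001,.080],RG(1.555)); info()
a=robot.grab_frame('scene');b=robot.grab_frame('top')
for f in (a,b):
 for l in ['jack_grip','jack','lever','jack_saddle','lift_pad']:
  for r in robot.place_of(f,l)[:1]: print(l,np.round(r['location'],4),round(r['conf'],2))
"
```

```text
t 12.433 p [ 0.5419 -0.003   0.0803] q [ 0.1246  0.7024  0.6893 -0.1265] F [-5.8   4.15  4.72] w 0.042
j [ 0.072  0.076  2.004 -0.396  1.126  0.275]
tool shift cm [ 0.2  -0.09 -0.04] rot [-0.002  0.002 -0.002] rows>= 0.1
a (tool y yaw) -0.0187 tooly z 0.0006 tilt 0.357 up in tool [-0.349  0.001 -0.937]
jack_grip [0.5415 0.005  0.0594] 0.74
jack [ 0.5421 -0.0047  0.0039] 0.82
lever [0.5875 0.1583 0.1528] 0.42
jack_saddle [0.5442 0.0873 0.0662] 0.5
lift_pad [0.5444 0.0925 0.0859] 0.84
jack_grip [ 0.5394 -0.0053  0.0586] 0.66
jack [5.419e-01 5.000e-04 1.400e-03] 0.78
lift_pad [ 0.5386 -0.004   0.0593] 0.4
```

Request:
drive_tool(
  xyz=[
    [0.2,0,-0.2],
    [0.3,0,-0.1],
    [0,0,0],
  ],
  delta_rot=[
    [0,0,0],
    [0,0,0],
    [0,0,0],
  ],
  hand=[0,0,0],
)

```text
time: 13.28
ee_pos: [0.5421, 0.0033, 0.0804]
orientation: [0.125, 0.702, 0.689, -0.125]
ft_force: [-0.4, -0.4, -8.8]
gripper_width: 0.0419
```

```bash
python3 -c "
from h import *
goal([.5412,-.0005,.080],RG(1.555)); info()
"
```

```text
t 13.283 p [0.5421 0.0033 0.0804] q [ 0.1248  0.7024  0.6894 -0.1254] F [-0.36 -0.44 -8.77] w 0.0419
j [ 0.083  0.077  2.003 -0.394  1.128  0.284]
tool shift cm [-0.35 -0.08  0.17] rot [ 0.     0.001 -0.003] rows>= 0.1
a (tool y yaw) -0.0182 tooly z 0.0024 tilt 0.3557 up in tool [-0.348  0.002 -0.937]
```

Request:
drive_tool(
  xyz=[
    [-0.28,-0.05,0.13],
    [0,0,0.05],
  ],
  delta_rot=[
    [0,0,0],
    [0,0,0],
  ],
  hand=[0,0,0],
)

```text
invalid input at $.hand: expected 2 entries
```

Request:
drive_tool(
  xyz=[
    [-0.28,-0.05,0.13],
    [0,0,0.05],
  ],
  delta_rot=[
    [0,0,0],
    [0,0,0],
  ],
  hand=[0,0],
)

```text
time: 13.45
ee_pos: [0.5422, 0.0007, 0.0803]
orientation: [0.125, 0.702, 0.69, -0.125]
ft_force: [-2.0, -1.5, -3.2]
gripper_width: 0.0423
```

```bash
python3 -c "
from h import *
goal([.5412,-.0005,.080],RG(1.555)); info()
"
```

```text
t 13.45 p [0.5422 0.0007 0.0803] q [ 0.1251  0.7022  0.6897 -0.1249] F [-1.99 -1.52 -3.22] w 0.0423
j [ 0.079  0.076  2.004 -0.394  1.125  0.28 ]
tool shift cm [-0.1  -0.1   0.08] rot [ 0.001  0.001 -0.002] rows>= 0.0
a (tool y yaw) -0.0173 tooly z 0.0034 tilt 0.3554 up in tool [-0.348  0.003 -0.937]
```

Request:
drive_tool(
  xyz=[
    [0,0,0],
    [0,0,0],
    [0,0,0],
    [0,0,0],
    [0,0,0],
  ],
  delta_rot=[
    [0,0,0],
    [0,0,0],
    [0,0,0],
    [0,0,0],
    [0,0,0],
  ],
  hand=[0.6,0.8,1,1,1],
)

```text
time: 13.87
ee_pos: [0.5474, -0.0009, 0.0862]
orientation: [0.131, 0.702, 0.689, -0.122]
ft_force: [-0.6, 0.0, 0.2]
gripper_width: 0.0697
```

Request:
drive_tool(
  xyz=[
    [-0.5,0,-1.4],
    [-1.0,0,-2.8],
    [-1.0,0,-2.8],
    [-1.0,0,-2.8],
    [-1.0,0,-2.8],
  ],
  delta_rot=[
    [0,0,0],
    [0,0,0],
    [0,0,0],
    [0,0,0],
    [0,0,0],
  ],
  hand=[1,1,1,1,1],
)

```text
time: 14.28
ee_pos: [0.5414, 0.0004, 0.2172]
orientation: [0.126, 0.701, 0.69, -0.128]
ft_force: [-0.9, 1.1, 0.3]
gripper_width: 0.0945
```

```bash
python3 -c "
from h import *
st(); info()
a=shot('scene','s12.png');b=shot('top','t12.png')
cv2.imwrite('pics/s12c.png',cv2.resize(cv2.imread('pics/s12.png')[90:260,160:340],None,fx=3.5,fy=3.5,interpolation=cv2.INTER_CUBIC))
cv2.imwrite('pics/t12c.png',cv2.resize(cv2.imread('pics/t12.png')[130:270,150:350],None,fx=4,fy=4,interpolation=cv2.INTER_CUBIC))
for f in (a,b):
 for l in ['jack_grip','jack','lever','jack_saddle','lift_pad','lid_edge']:
  for r in robot.place_of(f,l)[:1]: print(l,np.round(r['location'],4),round(r['conf'],2))
"
```

```text
t 14.283 p [5.414e-01 4.000e-04 2.172e-01] q [ 0.1261  0.701   0.6902 -0.1283] F [-0.88  1.13  0.34] w 0.0945
j [ 0.081 -0.071  1.904 -0.368  1.36   0.184]
a (tool y yaw) -0.0156 tooly z -0.0003 tilt 0.3617 up in tool [-0.354 -0.    -0.935]
jack_grip [0.544  0.0047 0.06  ] 0.89
lever [ 0.5371 -0.13    0.1407] 0.58
jack_saddle [0.5446 0.09   0.0675] 0.4
lift_pad [0.5463 0.0886 0.0848] 0.84
lid_edge [0.5844 0.1581 0.155 ] 0.91
jack_grip [0.5432 0.0007 0.0607] 0.76
lever [ 0.5444 -0.13    0.1413] 0.81
jack_saddle [ 0.5412 -0.1284  0.1416] 0.44
lift_pad [0.5412 0.0892 0.0828] 0.72
lid_edge [ 0.5846  0.235  -0.0067] 0.73
```

View pics/s12c.png

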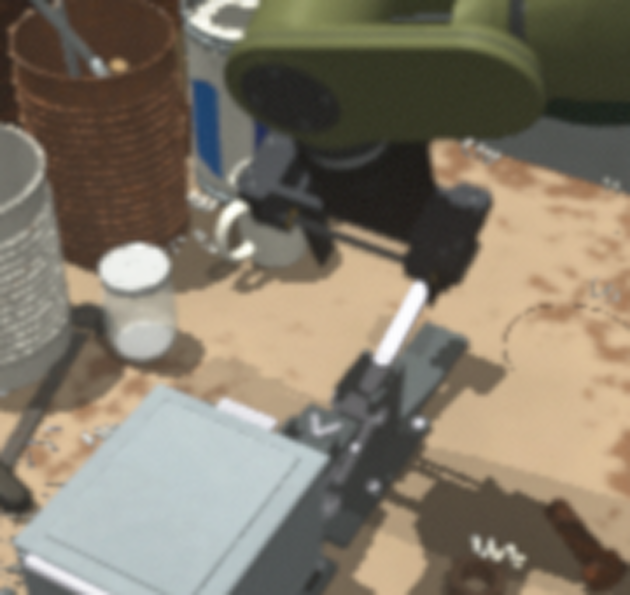

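View pics/t12c.png

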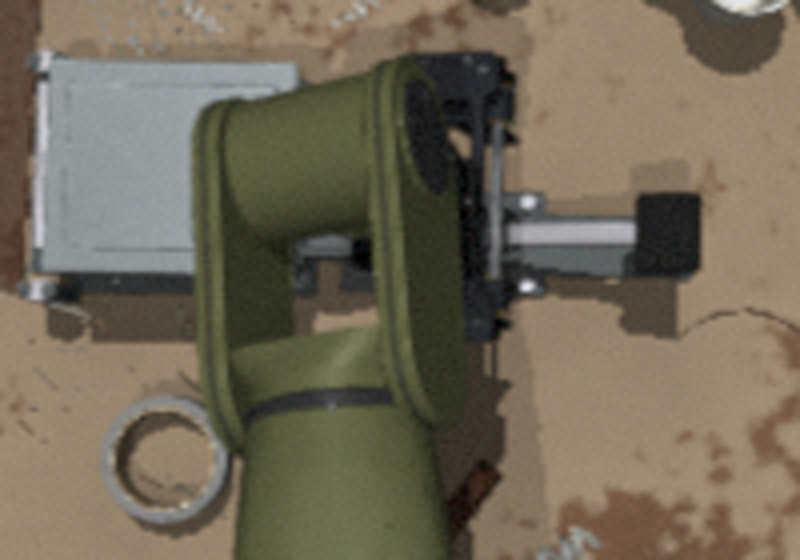

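```bash
python3 -c "
from h import *
goal([.543,-.123,.195],yawR(-.016,-.355)) 
"
```

```text
t 14.983 p [5.415e-01 5.000e-04 2.153e-01] q [ 0.1258  0.701   0.6902 -0.1285] F [-0.68 -0.19 -0.24] w 0.0952
j [ 0.081 -0.069  1.905 -0.368  1.358  0.185]
tool shift cm [-10.83   0.35   6.27] rot [-0.001  0.007  0.001] rows>= 3.0
```

Request:
drive_tool(
  xyz=[
    [0,0,-0.5],
    [-2.7,0.1,1.2],
    [-2.7,0.1,1.2],
    [-2.7,0.1,1.2],
    [-2.7,0.1,1.2],
  ],
  delta_rot=[
    [0,0,0],
    [0,0.002,0],
    [0,0.002,0],
    [0,0.002,0],
    [0,0.002,0],
  ],
  hand=[0,0,0,0,0],
)

```text
time: 15.4
ee_pos: [0.5456, -0.1139, 0.2144]
orientation: [0.124, 0.698, 0.694, -0.124]
ft_force: [0.5, 0.4, -0.8]
gripper_width: 0.067
```

Request:
drive_tool(
  xyz=[
    [0,0,0],
    [0,0,0],
    [0,0,0],
    [0,0,0],
    [0,0,0],
  ],
  delta_rot=[
    [0,0,0],
    [0,0,0],
    [0,0,0],
    [0,0,0],
    [0,0,0],
  ],
  hand=[0,0,0,0,0],
)

```text
time: 15.82
ee_pos: [0.5455, -0.1169, 0.2157]
orientation: [0.124, 0.7, 0.692, -0.124]
ft_force: [-0.0, -0.4, 0.1]
gripper_width: 0.0338
```

```bash
python3 -c "
from h import *
goal([.543,-.123,.170],yawR(-.016,-.355)) 
a=shot('scene','s13.png');b=shot('top','t13.png')
cv2.imwrite('pics/s13c.png',cv2.resize(cv2.imread('pics/s13.png')[50:250,160:360],None,fx=3,fy=3,interpolation=cv2.INTER_CUBIC))
cv2.imwrite('pics/t13c.png',cv2.resize(cv2.imread('pics/t13.png')[110:270,150:400],None,fx=3.2,fy=3.2,interpolation=cv2.INTER_CUBIC))
for f in (a,b):
 for l in ['jack_grip','jack','lever','jack_saddle','lift_pad','lid_edge']:
  for r in robot.place_of(f,l)[:1]: print(l,np.round(r['location'],4),round(r['conf'],2))
"
```

```text
t 15.817 p [ 0.5455 -0.1169  0.2157] q [ 0.124   0.6999  0.6924 -0.124 ] F [-0.01 -0.4   0.11] w 0.0338
j [-0.138 -0.083  1.916 -0.365  1.279 -0.026]
tool shift cm [ 1.   -0.25  4.5 ] rot [ 0.004 -0.002  0.005] rows>= 1.1
jack_grip [0.5429 0.0052 0.0614] 0.6
jack [0.5423 0.001  0.002 ] 0.9
lever [ 0.537  -0.1292  0.1451] 0.74
jack_saddle [0.5483 0.0932 0.066 ] 0.52
lift_pad [0.5436 0.0913 0.0865] 0.84
lid_edge [0.5869 0.1564 0.1542] 0.63
jack_grip [ 0.5393 -0.0012  0.0605] 0.58
jack [0.5417 0.0014 0.0029] 0.73
lever [ 0.5434 -0.1321  0.1385] 0.57
lift_pad [0.545  0.0883 0.0829] 0.77
lid_edge [0.5839 0.162  0.1539] 0.8
```

View pics/s13c.png

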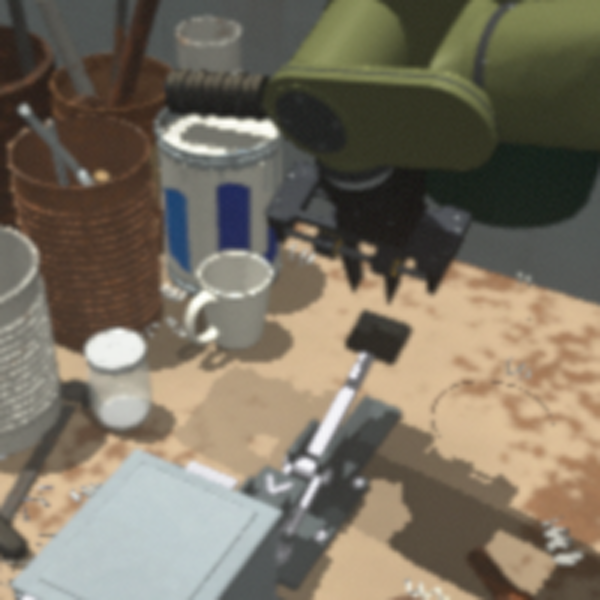

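View pics/t13c.png

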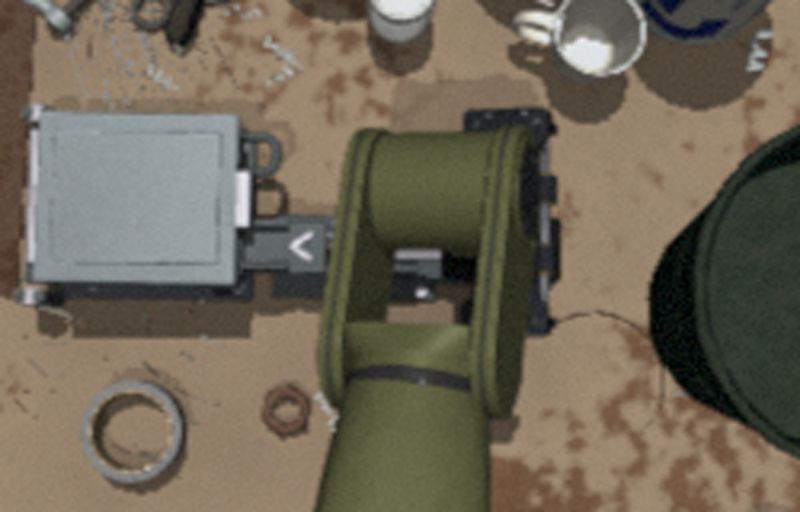

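Request:
drive_tool(
  xyz=[
    [0,-0.1,0],
    [0,-0.1,0],
    [0.3,-0.1,1.5],
    [0.3,0,1.5],
    [0.3,0,1.3],
  ],
  delta_rot=[
    [0,0,0],
    [0,0,0],
    [0,0,0],
    [0,0,0],
    [0,0,0],
  ],
  hand=[0,0,0,0,0],
)

```text
time: 16.93
ee_pos: [0.5448, -0.1248, 0.1756]
orientation: [0.128, 0.701, 0.691, -0.122]
ft_force: [-0.2, 0.2, 0.7]
gripper_width: 0.0004
```

```bash
python3 -c "
from h import *
goal([.5425,-.124,.16],yawR(-.016,-.355)) 
"
```

```text
t 16.933 p [ 0.5448 -0.1248  0.1756] q [ 0.1276  0.7006  0.6914 -0.1215] F [-0.2   0.18  0.7 ] w 0.0004
j [-0.153 -0.053  1.958 -0.376  1.199 -0.008]
tool shift cm [ 0.61 -0.25  1.44] rot [ 0.012 -0.001  0.001] rows>= 0.4
```

Request:
drive_tool(
  xyz=[
    [0.3,-0.2,0.9],
    [0.3,-0.1,1.2],
    [0.2,0,1.4],
    [0.2,0,1.4],
    [0.3,0,1.4],
  ],
  delta_rot=[
    [0.006,0,0],
    [0.003,0,0],
    [0,0,0],
    [0,0,0],
    [0,0,0],
  ],
  hand=[0,0,0,0,0],
)

```text
time: 17.35
ee_pos: [0.5422, -0.1367, 0.1107]
orientation: [0.126, 0.701, 0.69, -0.126]
ft_force: [-2.6, 1.3, 6.3]
gripper_width: 0.0002
```

```bash
python3 -c "
from h import *
goal([.5425,-.132,.057],yawR(-.016,-.355)) 
a=shot('scene','s14.png')
cv2.imwrite('pics/s14c.png',cv2.resize(cv2.imread('pics/s14.png')[50:250,160:360],None,fx=3,fy=3,interpolation=cv2.INTER_CUBIC))
"
```

```text
t 17.35 p [ 0.5422 -0.1367  0.1107] q [ 0.1264  0.7009  0.6905 -0.1264] F [-2.56  1.25  6.35] w 0.0002
j [-0.172  0.021  2.004 -0.402  1.09   0.026]
tool shift cm [2.33 0.   4.86] rot [0.003 0.004 0.   ] rows>= 1.3
```

View pics/s14c.png

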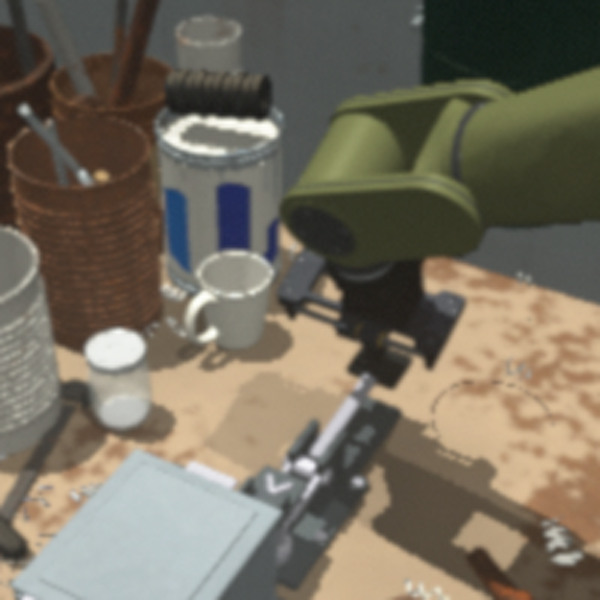

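Request:
drive_tool(
  xyz=[
    [0.35,0,1.2],
    [0.4,0,1.2],
    [0.4,0,1.1],
    [0.4,0,1.1],
  ],
  delta_rot=[
    [0,0,0],
    [0,0,0],
    [0,0,0],
    [0,0,0],
  ],
  hand=[0,0,0,0],
)

```text
time: 17.73
ee_pos: [0.5436, -0.1379, 0.0627]
orientation: [0.126, 0.702, 0.69, -0.126]
ft_force: [-1.5, 2.9, 8.3]
gripper_width: 0.0007
```

```bash
python3 -c "
from h import *
goal([.5425,-.134,.057],yawR(-.016,-.355)) 
"
```

```text
t 17.733 p [ 0.5436 -0.1379  0.0627] q [ 0.1264  0.7019  0.6896 -0.1257] F [-1.53  2.9   8.31] w 0.0007
j [-0.174  0.089  2.025 -0.422  1.007  0.068]
tool shift cm [ 0.57 -0.12  0.4 ] rot [ 0.003  0.003 -0.002] rows>= 0.2
```

Request:
drive_tool(
  xyz=[
    [0.2,0,0.6],
    [0.2,0,0.6],
    [0.1,0,0.4],
  ],
  delta_rot=[
    [0,0,0],
    [0,0,0],
    [0,0,0],
  ],
  hand=[0,0,0],
)

```text
time: 17.98
ee_pos: [0.5458, -0.1386, 0.0536]
orientation: [0.127, 0.703, 0.688, -0.128]
ft_force: [-11.8, 3.9, 28.4]
gripper_width: 0.0006
```

```bash
python3 -c "
from h import *
goal([.5425,-.134,.057],yawR(-.016,-.355)) 
a=shot('scene','s15.png');b=shot('top','t15.png')
cv2.imwrite('pics/s15c.png',cv2.resize(cv2.imread('pics/s15.png')[50:250,160:360],None,fx=3,fy=3,interpolation=cv2.INTER_CUBIC))
for f in (a,b):
 for l in ['jack_grip','jack','lever','jack_saddle','lift_pad','lid_edge','lid_hinge']:
  for r in robot.place_of(f,l)[:1]: print(l,np.round(r['location'],4),round(r['conf'],2))
"
```

```text
t 17.983 p [ 0.5458 -0.1386  0.0536] q [ 0.127   0.7026  0.6884 -0.1278] F [-11.84   3.89  28.39] w 0.0006
j [-0.173  0.109  2.022 -0.43   0.995  0.082]
tool shift cm [ 0.3  -0.33 -0.47] rot [ 0.001  0.007 -0.005] rows>= 0.2
jack_grip [0.5451 0.0028 0.0584] 0.69
jack [ 0.5418 -0.0006  0.0022] 0.56
lever [ 0.5379 -0.1408  0.0361] 0.57
jack_saddle [0.5485 0.0933 0.1105] 0.36
lift_pad [0.5427 0.0947 0.1138] 0.86
lid_edge [0.5869 0.1688 0.1672] 0.9
lid_hinge [0.5809 0.3313 0.1473] 0.64
jack_grip [0.5381 0.0006 0.0615] 0.87
jack [0.5412 0.0007 0.0022] 0.97
lift_pad [0.5444 0.0896 0.1084] 0.9
lid_edge [0.5833 0.1691 0.1694] 0.76
lid_hinge [0.5832 0.329  0.1448] 0.78
```

View pics/s15c.png

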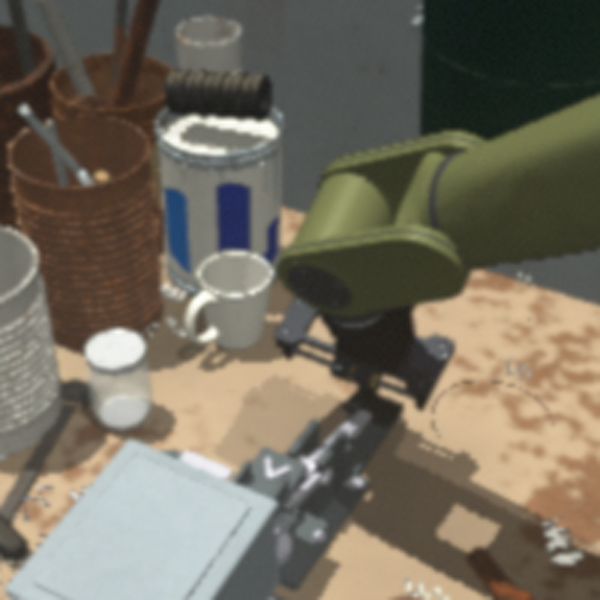

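Request:
drive_tool(
  xyz=[
    [-0.4,-0.2,-1.2],
    [-0.5,0,-1.4],
    [-0.5,0,-1.4],
    [-0.5,0,-1.4],
    [-0.4,0,-1.5],
  ],
  delta_rot=[
    [0,0.003,-0.002],
    [0,0,0],
    [0,0,0],
    [0,0,0],
    [0,0,0],
  ],
  hand=[0,0,0,0,0],
)

```text
time: 19.2
ee_pos: [0.5444, -0.1372, 0.1319]
orientation: [0.128, 0.702, 0.689, -0.127]
ft_force: [0.3, -0.6, 0.4]
gripper_width: 0.0004
```

Request:
drive_tool(
  xyz=[
    [-0.3,0,-1.5],
    [-0.3,0,-1.5],
    [-0.3,0,-1.5],
    [-0.3,0,-1.5],
    [-0.3,0,-1.5],
  ],
  delta_rot=[
    [0,0,0],
    [0,0,0],
    [0,0,0],
    [0,0,0],
    [0,0,0],
  ],
  hand=[0,0,0,0,0],
)

```text
time: 19.62
ee_pos: [0.5439, -0.1234, 0.2106]
orientation: [0.127, 0.702, 0.689, -0.127]
ft_force: [-0.1, 0.0, 0.5]
gripper_width: 0.0007
```

```bash
python3 -c "
from h import *
goal([.5425,-.124,.16],yawR(-.016,-.355)) 
a=shot('scene','s16.png');b=shot('top','t16.png')
cv2.imwrite('pics/s16c.png',cv2.resize(cv2.imread('pics/s16.png')[50:250,160:360],None,fx=3,fy=3,interpolation=cv2.INTER_CUBIC))
for f in (a,b):
 for l in ['jack_grip','jack','lever','jack_saddle','lift_pad','lid_edge','lid_hinge']:
  for r in robot.place_of(f,l)[:1]: print(l,np.round(r['location'],4),round(r['conf'],2))
"
```

```text
t 19.617 p [ 0.5439 -0.1234  0.2106] q [ 0.1269  0.7022  0.689  -0.1269] F [-0.14  0.01  0.47] w 0.0007
j [-0.146 -0.08   1.924 -0.375  1.268 -0.02 ]
tool shift cm [ 1.73 -0.16  4.76] rot [ 0.002  0.006 -0.003] rows>= 1.2
jack_grip [0.543  0.0051 0.0593] 0.8
jack [ 0.5418 -0.0017  0.0021] 0.56
lever [ 0.536  -0.1302  0.1421] 0.86
jack_saddle [0.5452 0.0905 0.0628] 0.37
lift_pad [0.5467 0.0899 0.085 ] 0.76
lid_edge [0.5839 0.1586 0.1551] 0.72
lid_hinge [0.5811 0.3219 0.1451] 0.94
jack_grip [0.538  0.0024 0.062 ] 0.61
jack [ 5.403e-01 -2.000e-04  0.000e+00] 0.82
lift_pad [0.541  0.0901 0.0792] 0.69
lid_hinge [0.5843 0.3204 0.1437] 0.59
```

View pics/s16c.png

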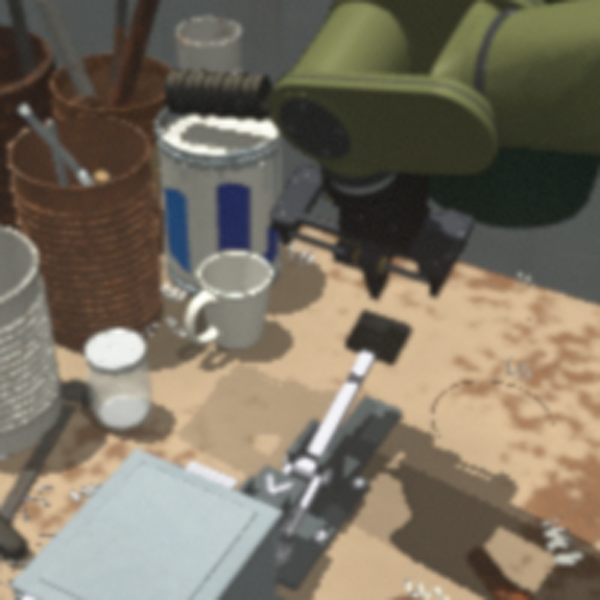

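Request:
drive_tool(
  xyz=[
    [0.3,-0.1,1.5],
    [0.4,-0.1,1.5],
    [0.4,0,1.4],
    [0.3,0,1.3],
    [0.2,0,1.3],
  ],
  delta_rot=[
    [0,0.003,-0.002],
    [0,0.003,0],
    [0,0,0],
    [0,0,0],
    [0,0,0],
  ],
  hand=[0,0,0,0,0],
)

```text
time: 20.83
ee_pos: [0.5462, -0.1344, 0.1426]
orientation: [0.13, 0.702, 0.69, -0.122]
ft_force: [-1.5, -0.2, 4.3]
gripper_width: 0.0003
```

```bash
python3 -c "
from h import *
goal([.5425,-.136,.11],yawR(-.016,-.355)) 
"
```

```text
t 20.833 p [ 0.5462 -0.1344  0.1426] q [ 0.1303  0.7019  0.6896 -0.1221] F [-1.47 -0.23  4.33] w 0.0003
j [-0.168 -0.015  1.981 -0.39   1.135  0.009]
tool shift cm [ 0.99 -0.42  3.11] rot [ 0.014  0.004 -0.004] rows>= 0.8
```

Request:
drive_tool(
  xyz=[
    [0.3,-0.2,1.3],
    [0.3,-0.1,1.3],
    [0.4,0,1.2],
    [0.4,0,1.2],
    [0.4,0,1.1],
  ],
  delta_rot=[
    [0.004,0,0],
    [0.004,0,0],
    [0,0,0],
    [0,0,0],
    [0,0,0],
  ],
  hand=[0,0,0,0,0],
)

```text
time: 21.25
ee_pos: [0.5456, -0.1418, 0.078]
orientation: [0.13, 0.703, 0.688, -0.125]
ft_force: [-1.7, 3.3, 6.8]
gripper_width: 0.0001
```

```bash
python3 -c "
from h import *
goal([.5425,-.136,.055],yawR(-.016,-.355)) 
"
```

```text
t 21.25 p [ 0.5456 -0.1418  0.078 ] q [ 0.1299  0.703   0.688  -0.1252] F [-1.72  3.28  6.78] w 0.0001
j [-0.179  0.07   2.017 -0.42   1.026  0.057]
tool shift cm [ 1.35 -0.35  1.94] rot [ 0.008  0.008 -0.007] rows>= 0.6
```

Request:
drive_tool(
  xyz=[
    [0.5,-0.2,1.1],
    [0.4,-0.1,0.8],
    [0.3,0,0.6],
    [0.15,0,0.4],
  ],
  delta_rot=[
    [0.004,0.002,0],
    [0,0,0],
    [0,0,0],
    [0,0,0],
  ],
  hand=[0,0,0,0],
)

```text
time: 21.58
ee_pos: [0.5462, -0.1386, 0.0519]
orientation: [0.128, 0.705, 0.686, -0.126]
ft_force: [-20.4, 12.9, 44.2]
gripper_width: 0.0001
```

```bash
python3 -c "
from h import *
goal([.5425,-.136,.053],yawR(-.016,-.355)) 
"
```

```text
t 21.583 p [ 0.5462 -0.1386  0.0519] q [ 0.1282  0.7051  0.6859 -0.1264] F [-20.41  12.85  44.16] w 0.0001
j [-0.173  0.111  2.023 -0.431  0.989  0.091]
tool shift cm [ 0.19 -0.37 -0.2 ] rot [ 0.003  0.007 -0.012] rows>= 0.1
```

Request:
drive_tool(
  xyz=[
    [0.05,0,0.15],
    [0.05,0,0.15],
  ],
  delta_rot=[
    [0,0,0],
    [0,0,0],
  ],
  hand=[0,0],
)

```text
time: 21.75
ee_pos: [0.5459, -0.1388, 0.0554]
orientation: [0.127, 0.706, 0.684, -0.13]
ft_force: [-8.4, 2.7, 15.2]
gripper_width: 0.0004
```

```bash
python3 -c "
from h import *
st() 
a=shot('scene','s17.png');b=shot('top','t17.png')
cv2.imwrite('pics/s17c.png',cv2.resize(cv2.imread('pics/s17.png')[50:250,160:360],None,fx=3,fy=3,interpolation=cv2.INTER_CUBIC))
for f in (a,b):
 for l in ['jack_grip','jack','lever','jack_saddle','lift_pad','lid_edge','lid_hinge','bolt_jar','mug','duct_tape','nut_m30']:
  for r in robot.place_of(f,l)[:1]: print(l,np.round(r['location'],4),round(r['conf'],2))
st()
"
```

```text
t 21.75 p [ 0.5459 -0.1388  0.0554] q [ 0.1271  0.706   0.6844 -0.1302] F [-8.42  2.7  15.24] w 0.0004
j [-0.171  0.11   2.018 -0.433  1.003  0.094]
jack_grip [0.543  0.0066 0.0569] 0.86
jack [ 0.5414 -0.0012  0.0024] 0.58
lever [ 0.5391 -0.1428  0.0367] 0.57
jack_saddle [0.3678 0.2522 0.0036] 0.65
lift_pad [0.5453 0.0947 0.1112] 0.87
lid_edge [0.5851 0.1697 0.1694] 0.89
lid_hinge [0.5847 0.3279 0.1447] 0.87
bolt_jar [ 7.994e-01 -8.400e-03  6.000e-04] 0.58
mug [ 0.7671 -0.1816  0.0016] 0.62
duct_tape [0.3652 0.2503 0.0048] 0.98
nut_m30 [ 0.3854  0.1025 -0.0021] 0.51
jack [0.5419 0.0029 0.0013] 0.83
lift_pad [0.5415 0.0902 0.1097] 0.68
lid_edge [0.5826 0.1677 0.1701] 0.89
lid_hinge [0.5876 0.3266 0.1471] 0.98
bolt_jar [ 0.7948 -0.008   0.0037] 0.71
mug [ 0.7642 -0.1793  0.0026] 0.92
duct_tape [0.3688 0.249  0.0008] 0.7
nut_m30 [ 0.387   0.0991 -0.0034] 0.48
t 22.95 p [ 0.5462 -0.139   0.0549] q [ 0.1274  0.706   0.6845 -0.1297] F [-8.15  3.3  19.95] w 0.0006
j [-0.171  0.111  2.019 -0.434  1.001  0.094]
```

View pics/s17c.png

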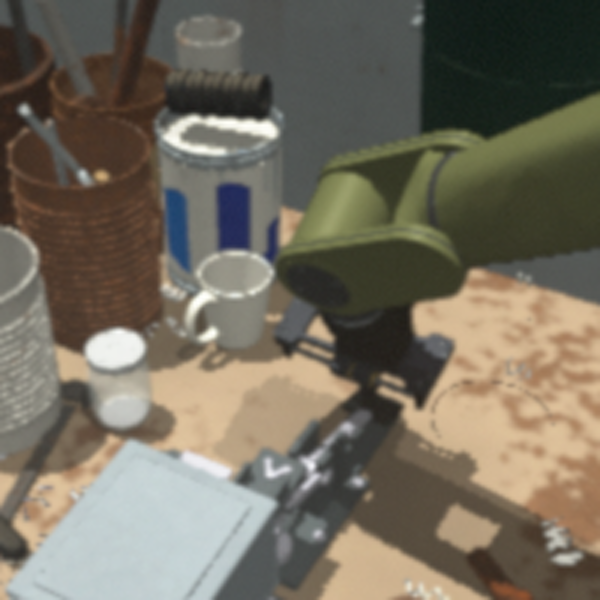

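View pics/t17.png

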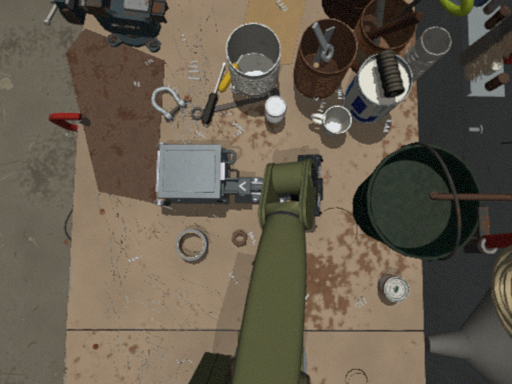

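```bash
python3 -c "
from h import *
print(robot.close_job()); st()"
```

```text
the job is handed in; nothing more can be done
None
the job is handed in; nothing more can be done
```

I did the job in the order asked and handed it in at about 23 s. The cover is shut, the jack stands under the lift pad, and the arm is holding the handle down after the second press with the case lifted.

**Last checks, taken just before handing in:**
- **Lift:** the networks put the lift pad about 110 mm above the bench, up from 85 mm. That is a tilt of about 0.10 rad against the expected 0.09.
- **Handle:** the palm plate is about 37 mm above the bench, which matches its fully-down height of 36 mm. The arm holds it with 15–20 N.
- **Between the two presses:** the handle was back at 142 mm and the pad back at about 80–85 mm, so the handle came fully up.
- **Saddle position:** working from the jack's position, the saddle is within about 2–3 mm of the pad centre. The network's direct reading of the saddle was unreliable: at the end it either missed it or confused it with the tape roll.
- **Cover and bystanders:** the cover still lies shut in both pictures. The jar, mug, tape roll and nut read where they were at the start, to within the measuring error.

**Forces:** both peaks were at the closed fingertips, so they should not count against the 40 N limit on the arm and gripper body. I could not confirm how that is judged.
- **Closing the cover:** about 39 N vertical (about 42 N in total).
- **Second press, bottoming on the stop:** about 44 N vertical (about 50 N in total). I eased this straight away.

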